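Load the spring-loaded filter magazine in the jig vise

ROBOT

A 6-joint arm with a two-finger parallel gripper is mounted at the origin on a cart in front of the work surface, level with it; the furniture and walls round the work are solid. World frame = base frame: x ahead of the robot, y to its left, z up, the work surface at z = 0. Lengths are in m, angles in degrees, forces in N, time in s.
With the tool pointing down it reaches from about 0.375 to 0.9 m from the base axis. Payload 3.1 kg.
Tool frame: the origin (TCP) lies between the finger pads; the fingertips stand 11 mm ahead of it and the grasp point (between the pads) lies 8 mm behind it; z points along the fingers, y is the line along which they close (so a half turn about z gives the same grasp; the last joint's range is limited). The gripper opens to 87 mm and grips with 3 to 60 N. Pads are 19 mm wide; open, the fingers measure 117 mm over their backs; the gripper's body (75 mm by 190 mm) begins 51 mm behind the grasp point.
Start: joints at [-77.321, 30.224, 82.088, -0, 67.689, -10.227], TCP at [0.243, -0.576, 0.234] pointing down, gripper open.
Joint ranges: [-176.69, 176.69], [-43.24, 126.21], [12.49, 139.97], [-82, 262], [0, 151.66], [-163.58, 163.58]. Speed limits (degrees/s): [159.86, 159.86, 180, 180, 180, 180].

INTERFACE

Orientations are given as a 3x3 rotation matrix whose columns are the frame's x, y, z axes.
In Python, from rig import bot gives the robot as it stands.
- The arm moves only by the tool apply_moves, never from a script. Its argument "steps" is a list that holds one entry, the list of rows, each a list of 7 numbers: the shift along the tool's x, y, z in cm, then the turn, a rotation vector about the tool's x, y, z in degrees, then the gripper command: -1 is shut, 1 is fully open, values between are in proportion. In form: [[[dx, dy, dz, rx, ry, rz, jaw], ...]]. A call has 1 to 20 rows; each row is the pose to reach, as a shift and turn from the pose commanded when the call began, along the tool's axes at that moment; what a row does not reach only later rows make up. A row lasts 1/8 s, in which the tool goes at most 62.5 mm and 10.7 degrees, less where a joint would pass 70% of its speed; a pose out of reach is approached as far as the arm can. A call with a gripper value outside its range is refused whole. The fingers move at their own pace and stop on an object; the grip force is fixed at half the most. Time passes only in rows, so rows that repeat a pose let the fingers close. It gives the time, the measured TCP pose, the force, the opening and the grip force at its end, in the units of the state.
- bot.read_state(): the state, without advancing time (a new reading comes with each control period).
- bot.capture(name): name is "scene" or "top"; returns the picture (400x640x3 uint8, blue, green, red); there is no depth.
- bot.camera_model(name): a dict with "intrinsics" (3x3 intrinsics, pixels), "R" (3x3) and "t" (3): a world point X has camera coordinates R X + t. Camera axes: x right, y down, z forward; pixel columns grow to the right and rows downward; lengths in m; the calibration is good to about 2 mm. A picture is of the moment at which its call begins. camera_model takes no time and is no camera call.
- bot.hand_in(): hands the job in; it is judged then, once.
The state is a dict: "time_s": time; "joint_positions": joint angles; "qvel": joint speeds; "tau": joint torques, N m; "position": TCP position; "tcp_rot": TCP orientation; "force": force on the tool from outside, world axes, zero at the start; "moment": the same for the moment, N m; "opening": opening from 0.0 (shut) to 1.0 (fully open); "grasp_force": force on a finger pad.
Only numpy, scipy, OpenCV 4.12 (cv2) and the standard library are available. Lean on these libraries where they do the work, as an engineer would, in place of code of your own. Each camera call takes 0.05 s, during which the arm holds its last target. There are 200 camera calls.

TASK

Load the sample changer's filter magazine: turn the T-handle clockwise until the jig vise holds the magazine firmly, then push every filter dish on the bench, one after another, down into the sprung column until both orange latches snap over its lid. When all are in, loosen the vise again and stand the loaded magazine upright in the blue carrying tray; leave the other things on the bench where they are.

Things in the scene. Friction and masses are not known exactly. Their poses are not given: they have to be found in the camera images.
- jig_seat (a point): Fixed jig vise, a 124 x 246 x 12 mm aluminium plate, long side along this y. The point: seat of the magazine on the plate's top, 12 mm above the worktop. At -y a steel fence 26 mm high; at +y the jaw, which closes towards -y; end guides 8 mm high at +-51 mm in x. The T-handle's spindle is 142 mm away at +y, on a blue block whose top is 58 mm above the worktop.
- t_handle_bar (a point): Middle of the T-handle's crossbar, 94 mm above the worktop, 36 mm above the blue block. The bar lies along this frame's x, 14 mm thick, 86 mm long with its black end balls; the spindle below its middle is 9 mm thick. It turns about the vertical and stays where it is left.
- t_handle (a joint): T-handle angle (rad), 0 (open) to 4.0 (end stop), growing clockwise as seen from above; 3 mm of jaw travel a rad. The jaw meets the foot, pushed against the fence, at about 2.0; from there clamping rises 30 N a rad and turning resistance 0.09 N m a rad (above 0.16 N m of friction). About 3 is firmly clamped; below 1.6 the magazine lifts out freely.
- vise_pad: Black rubber pad of the moving jaw, 64 mm wide, 22 mm high.
- magazine: Loose magazine, 0.6 kg empty, origin under the centre of its foot (96 x 76 x 16 mm), z up; it starts standing in the jig, unclamped, its foot's 96 mm along the jig's x. Two side plates at +y and -y, orange sprung latches at +x and -x, four steel corner posts at 45 degrees between, their flared tips 135 mm above the underside.
- magazine_mouth (a point): On the column's axis at the underside of the latch noses, 112 mm above the foot's underside; axes as the magazine. Noses reach in to 26.5 mm from the axis, ramps above them widen up to 13 mm higher: a dish set in the mouth rests with its underside 7 mm above this point, between the posts (1.2 mm clearance). Above the side plates the +y and -y sides are free: hold the dish there.
- follower (a joint): How far (m) the column's white sprung disc is down: 0 empty (disc level with the latch undersides) to 0.090; 120 N/m, 3.3 N preload. Pushing a dish in takes 5 to 10 N more to part the latches. It is latched, and stays, once its top is below the latch undersides (push 3 to 8 mm past); each latched dish keeps the disc 15 mm down.
- magazine_grip (a point): Where to hold the magazine for carrying: on its axis, 96 mm above the foot's underside. The flat aluminium side plates at +y and -y measure 67.4 mm over their outer faces, are 36 mm wide (56 mm in the top 10 mm) and reach from 16 to 112 mm above the underside.
- tray_in (a point): Fixed blue carrying tray, inside 142 x 122 mm (x by y), rim 22 mm above the worktop; the point is the middle of its inner floor, about 4 mm above the worktop. The magazine's foot fits in with its 96 mm side along the tray's x.
- dish_1_centre (a point): Centre (half-way up) of a closed round filter dish, 58 mm diameter and 15 mm high, white with a translucent blue lid over a grey filter spot; about 45 g, lying flat on the worktop. All dishes are alike; some starts have fewer (absent: None).
- dish_2_centre (a point): Centre (half-way up) of a closed round filter dish, 58 mm diameter and 15 mm high, white with a translucent blue lid over a grey filter spot; about 45 g, lying flat on the worktop. All dishes are alike; some starts have fewer (absent: None).
- dish_3_centre (a point): Centre (half-way up) of a closed round filter dish, 58 mm diameter and 15 mm high, white with a translucent blue lid over a grey filter spot; about 45 g, lying flat on the worktop. All dishes are alike; some starts have fewer (absent: None).
- dish_4_centre (a point): Centre (half-way up) of a closed round filter dish, 58 mm diameter and 15 mm high, white with a translucent blue lid over a grey filter spot; about 45 g, lying flat on the worktop. All dishes are alike; some starts have fewer (absent: None).
- dish_5_centre (a point): Centre (half-way up) of a closed round filter dish, 58 mm diameter and 15 mm high, white with a translucent blue lid over a grey filter spot; about 45 g, lying flat on the worktop. All dishes are alike; some starts have fewer (absent: None).
- dish_1: The filter dish of point dish_1_centre, origin at the centre of its underside.
- dish_2: The filter dish of point dish_2_centre, origin at the centre of its underside.
- dish_3: The filter dish of point dish_3_centre, origin at the centre of its underside.
- dish_4: The filter dish of point dish_4_centre, origin at the centre of its underside.
- dish_5: The filter dish of point dish_5_centre, origin at the centre of its underside.
- tweezers: Bystander: steel tweezers, 125 mm, lying.
- lab_timer: Bystander: white timer, 66 x 66 x 20 mm.
- marker_red: Bystander: red marker pen, 134 mm, lying.
- vial_green: Bystander: white vial with green cap, 38 mm wide, 66 mm high.
- beaker_100: Bystander: glass beaker, 53 mm wide, 68 mm high.

How it is judged (in metres and radians):
On the way, in this order (a step that is already met when the one before it is completed fails the run):
1. the vise holds the magazine with more than 15 N (contact force between vise_pad and magazine above 15 N), for 0.3 s.
2. with the vise still tight, every dish is down in the column below the latches, and let go (z of dish_1_centre in the frame of magazine_mouth between -0.1 and -0.0055 m and x of dish_1_centre in the frame of magazine_mouth between -0.006 and 0.006 m and y of dish_1_centre in the frame of magazine_mouth between -0.006 and 0.006 m and z of dish_2_centre in the frame of magazine_mouth between -0.1 and -0.0055 m and x of dish_2_centre in the frame of magazine_mouth between -0.006 and 0.006 m and y of dish_2_centre in the frame of magazine_mouth between -0.006 and 0.006 m and z of dish_3_centre in the frame of magazine_mouth between -0.1 and -0.0055 m and x of dish_3_centre in the frame of magazine_mouth between -0.006 and 0.006 m and y of dish_3_centre in the frame of magazine_mouth between -0.006 and 0.006 m and z of dish_4_centre in the frame of magazine_mouth between -0.1 and -0.0055 m and x of dish_4_centre in the frame of magazine_mouth between -0.006 and 0.006 m and y of dish_4_centre in the frame of magazine_mouth between -0.006 and 0.006 m and z of dish_5_centre in the frame of magazine_mouth between -0.1 and -0.0055 m and x of dish_5_centre in the frame of magazine_mouth between -0.006 and 0.006 m and y of dish_5_centre in the frame of magazine_mouth between -0.006 and 0.006 m and contact force between the fingers and dish_1 below 0.3 N and contact force between the fingers and dish_2 below 0.3 N and contact force between the fingers and dish_3 below 0.3 N and contact force between the fingers and dish_4 below 0.3 N and contact force between the fingers and dish_5 below 0.3 N and contact force between vise_pad and magazine above 8 N), for 0.3 s.
At the end, for the whole second after the job is handed in: the magazine stands flat and at rest in the tray (within 35 mm of its middle each way, tilt under 0.05 rad), every dish in its column below the latches (centre 5.5 mm or more below the latch undersides, 6 mm of the axis), the vise loose (T-handle below 1.95 rad) (z of dish_1_centre in the frame of magazine_mouth between -0.1 and -0.0055 m and x of dish_1_centre in the frame of magazine_mouth between -0.006 and 0.006 m and y of dish_1_centre in the frame of magazine_mouth between -0.006 and 0.006 m and z of dish_2_centre in the frame of magazine_mouth between -0.1 and -0.0055 m and x of dish_2_centre in the frame of magazine_mouth between -0.006 and 0.006 m and y of dish_2_centre in the frame of magazine_mouth between -0.006 and 0.006 m and z of dish_3_centre in the frame of magazine_mouth between -0.1 and -0.0055 m and x of dish_3_centre in the frame of magazine_mouth between -0.006 and 0.006 m and y of dish_3_centre in the frame of magazine_mouth between -0.006 and 0.006 m and z of dish_4_centre in the frame of magazine_mouth between -0.1 and -0.0055 m and x of dish_4_centre in the frame of magazine_mouth between -0.006 and 0.006 m and y of dish_4_centre in the frame of magazine_mouth between -0.006 and 0.006 m and z of dish_5_centre in the frame of magazine_mouth between -0.1 and -0.0055 m and x of dish_5_centre in the frame of magazine_mouth between -0.006 and 0.006 m and y of dish_5_centre in the frame of magazine_mouth between -0.006 and 0.006 m and value of joint t_handle below 1.95 rad and x of magazine in the frame of tray_in between -0.035 and 0.035 m and y of magazine in the frame of tray_in between -0.035 and 0.035 m and z of magazine in the frame of tray_in below 0.005 m and angle between magazine's own z axis and vertical below 0.05 rad and linear speed of magazine below 0.02 m/s); the robot touches nothing.
It fails at once if a bystander is moved by more than 5 cm (distance of any of tweezers, lab_timer, marker_red, vial_green, beaker_100 from where it was at the start of the episode above 0.05 m).
Of dish_1, dish_2, dish_3, dish_4, dish_5 only 3 to 5 are there at a start; the rules pass over those that are not, and their reading is None.
At some moment in a run one of dish_1, dish_2, dish_3, dish_4, dish_5 may be knocked a few centimetres aside while the robot is not near it.
Once in a run the grip may slacken for a moment while it holds something.
It also fails if it takes over 210 s, if anything falls off the work surface, if the arm or the gripper's body presses on something with over 40 N, if the wrist force passes 120 N, or if a joint passes its speed limit or range.

## Working session

There is one attempt and no reset: what is moved stays moved. The work goes in short steps, Python scripts to look and compute and a tool call to move; the robot and the scene stay as the last step left them, time stands still between calls to the robot, and variables do not carry over. Pictures are saved under pics/ and viewed, at most 14 in all, crops included, and the job is handed in when it is done.

Besides the shell and the picture viewer there is one more tool, called after "Call:" as name(argument=value, ...), one argument or row to a line, values as JSON. apply_moves: Moves the arm, as the interface text tells. Its arguments: {"type":"object","properties":{"steps":{"type":"array","items":{"type":"array","items":{"type":"array","items":{"type":"number"}}}}},"required":["steps"]}

```bash
mkdir -p pics; ls
python3 - <<'E'
from rig import bot
import cv2,numpy as np
for n in("scene","top"):
    im=bot.capture(n); cv2.imwrite(f"pics/{n}0.png",im)
    m=bot.camera_model(n); print(n,np.round(m["intrinsics"],1).tolist(),np.round(m["R"],3).tolist(),np.round(m["t"],3).tolist(), np.round(-np.array(m["R"]).T@np.array(m["t"]),3))
s=bot.read_state(); print({k:np.round(v,3).tolist() for k,v in s.items()})
E
```

```text
pics
scene [[492.5, 0.0, 328.4], [0.0, 492.5, 196.9], [0.0, 0.0, 1.0]] [[0.307, -0.951, 0.026], [-0.431, -0.163, -0.888], [0.849, 0.262, -0.46]] [-0.121, 0.337, 1.028] [-0.69  -0.329  0.775]
top [[430.1, 0.0, 318.4], [0.0, 430.1, 195.4], [0.0, 0.0, 1.0]] [[0.007, -1.0, -0.001], [-0.988, -0.007, -0.155], [0.155, 0.002, -0.988]] [0.066, 0.559, 1.503] [0.319 0.067 1.571]
{'time_s': 0.1, 'joint_positions': [-77.324, 30.273, 82.148, 0.0, 67.691, -10.227], 'qvel': [0.022, -0.176, -0.237, 0.098, 0.055, 0.071], 'tau': [-0.0, -44.099, -17.715, 0.064, 0.053, -0.0], 'position': [0.243, -0.575, 0.233], 'tcp_rot': [[0.921, 0.389, -0.0], [0.389, -0.921, 0.002], [0.0, -0.002, -1.0]], 'force': [0.207, -0.113, 0.592], 'moment': [0.006, 0.015, 0.029], 'grasp_force': 0.0, 'opening': 0.998}
```

View pics/scene0.png

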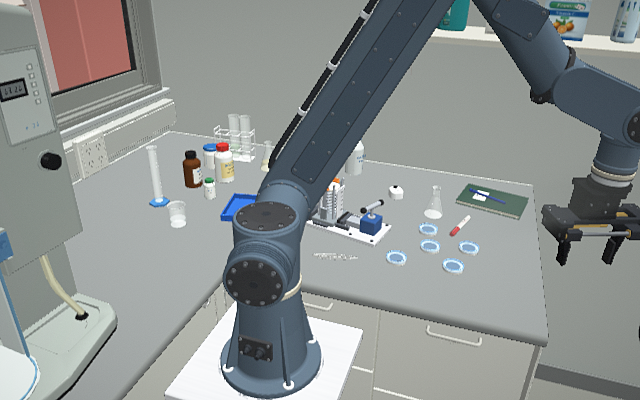

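View pics/top0.png

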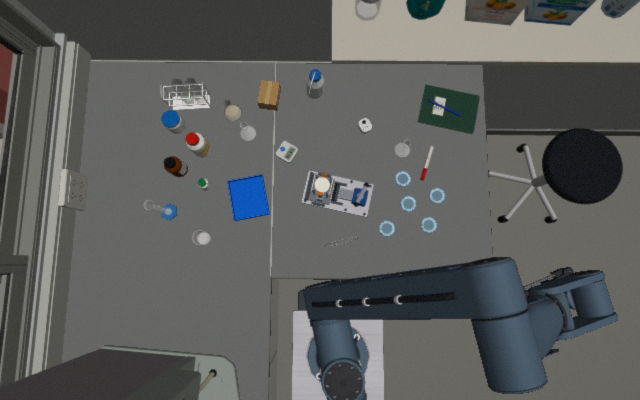

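Top view: jig at about (338,194), handle on its right at (360,197), tray at (249,198), and five dishes at (403,179), (437,196), (408,204), (387,229) and (429,225). Scene view: the same five dishes at (428,229), (469,247), (430,246), (397,257) and (453,266). Next, the enlarged jig and a measurement of the dishes.

```bash
cat > h.py <<'E'
from rig import bot
import cv2,numpy as np
M={n:bot.camera_model(n) for n in("scene","top")}
for m in M.values():
    for k in m: m[k]=np.array(m[k])
def ray(n,p):
    m=M[n]; d=m["R"].T@np.linalg.inv(m["intrinsics"])@np.array([p[0],p[1],1.]); return -m["R"].T@m["t"],d/np.linalg.norm(d)
def onz(n,p,z):
    c,d=ray(n,p); return c+d*(z-c[2])/d[2]
def tri(ps,pt):
    a,u=ray("scene",ps); b,v=ray("top",pt)
    s=np.linalg.lstsq(np.c_[u,-v],b-a,rcond=None)[0]
    A,B=a+s[0]*u,b+s[1]*v
    return (A+B)/2,np.linalg.norm(A-B)
def proj(n,X):
    m=M[n]; q=m["intrinsics"]@(m["R"]@np.array(X,float)+m["t"]); return q[:2]/q[2]
def blobs(im,lo,hi,a0,a1,roi=None):
    h=cv2.cvtColor(im,cv2.COLOR_BGR2HSV); k=cv2.inRange(h,lo,hi)
    if roi: z=np.zeros_like(k); x0,y0,x1,y1=roi; z[y0:y1,x0:x1]=k[y0:y1,x0:x1]; k=z
    cs,_=cv2.findContours(k,cv2.RETR_EXTERNAL,cv2.CHAIN_APPROX_NONE)
    return [c for c in cs if a0<=cv2.contourArea(c)<=a1]
def dishes(im,n,roi):
    out=[]
    for c in blobs(im,(90,25,120),(115,255,255),40,500,roi):
        hull=cv2.convexHull(c); (x,y),(w,h),a=cv2.minAreaRect(hull); mm=cv2.moments(hull)
        out.append((mm["m10"]/mm["m00"],mm["m01"]/mm["m00"],w,h))
    return out
E
python3 - <<'E'
from h import *
T=cv2.imread("pics/top0.png");S=cv2.imread("pics/scene0.png")
a=cv2.resize(T[160:230,295:380],None,fx=6,fy=6,interpolation=cv2.INTER_CUBIC)
b=cv2.resize(S[170:250,300:400],None,fx=6,fy=6,interpolation=cv2.INTER_CUBIC)
cv2.imwrite("pics/ztop.png",a);cv2.imwrite("pics/zsc.png",b)
dt=dishes(T,"top",(370,160,460,245)); ds=dishes(S,"scene",(380,215,490,280))
for p in dt:
    q=min(ds,key=lambda q:tri(q[:2],p[:2])[1]+abs(tri(q[:2],p[:2])[0][2]-.012))
    X,e=tri(q[:2],p[:2]); print(np.round(p,1),np.round(q,1),X.round(4),round(e,4),"lid plane:",onz("top",p,.015).round(4)[:2],onz("scene",q,.015).round(4)[:2])
for n,im,roi in(("top",T,(220,165,280,230)),("scene",S,(215,185,300,235))):
  for c in blobs(im,(105,150,60),(125,255,255),200,9000,roi):
    print(n,"tray",cv2.contourArea(c),cv2.minAreaRect(c))
    for z in (.022,):
      bx=cv2.boxPoints(cv2.minAreaRect(c)); print([onz(n,p,z).round(4)[:2].tolist() for p in bx])
E
```

```text
[386.6 227.9  16.   15. ] [395.9 256.5  13.   20. ] [ 0.4466 -0.1779  0.0102] 0.0001 lid plane: [ 0.4462 -0.1771] [ 0.4396 -0.1789]
[428.6 224.5  15.   15. ] [452.9 264.8  14.   22. ] [ 0.4601 -0.3308  0.0104] 0.0002 lid plane: [ 0.4597 -0.3296] [ 0.4533 -0.3309]
[408.4 203.2  15.   16. ] [429.8 245.   12.   20. ] [ 0.5379 -0.2591  0.0104] 0.0005 lid plane: [ 0.5373 -0.2584] [ 0.5304 -0.2593]
[437.  195.1  15.6  15.6] [468.5 246.5  20.9  12.4] [ 0.5687 -0.365   0.0103] 0.0001 lid plane: [ 0.568  -0.3637] [ 0.5611 -0.3648]
[402.6 178.1  15.6  14.8] [427.8 228.   12.   18. ] [ 0.6312 -0.2403  0.0107] 0.0004 lid plane: [ 0.6303 -0.2393] [ 0.6239 -0.241 ]
top tray 1374.0 ((247.86715698242188, 197.25587463378906), (40.9592170715332, 35.861289978027344), 79.87532806396484)
[[0.6163, 0.4076], [0.6408, 0.2787], [0.492, 0.2485], [0.4682, 0.3755]]
scene tray 418.0 ((235.34901428222656, 204.25990295410156), (18.85641098022461, 42.14548873901367), 50.710594177246094)
[[0.4844, 0.408], [0.692, 0.3987], [0.6073, 0.3135], [0.4182, 0.3306]]
```

View pics/ztop.png

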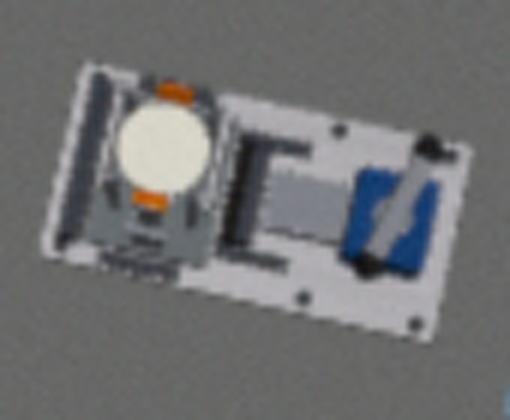

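View pics/zsc.png

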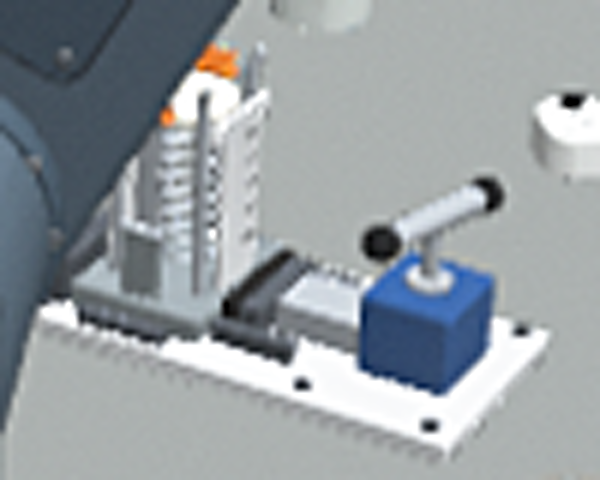

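The crops show the bar's black ends, at full-image pixels (366,184) and (356,204) in top and (363,210) and (381,202) in scene. They also show the white follower disc (322,185 in top), the latches, and the plate corners. I measure these next.

Run:
```python
from h import *
T=cv2.imread("pics/top0.png");S=cv2.imread("pics/scene0.png")
def cen(c): m=cv2.moments(c); return np.array([m["m10"]/m["m00"],m["m01"]/m["m00"]])
def up(im,roi,f=6):
    x0,y0,x1,y1=roi; return cv2.resize(im[y0:y1,x0:x1],None,fx=f,fy=f,interpolation=cv2.INTER_CUBIC)
def found(im,roi,lo,hi,a0,a1):
    o=[]
    for c in blobs(up(im,roi),lo,hi,a0,a1): o.append((cen(cv2.convexHull(c))+.5)/6-.5+np.array(roi[:2]))
    return o
# plate
tr=(295,160,380,230)
k=cv2.inRange(cv2.cvtColor(up(T,tr),cv2.COLOR_BGR2HSV),(0,0,165),(180,40,255))
cs,_=cv2.findContours(k,cv2.RETR_EXTERNAL,cv2.CHAIN_APPROX_NONE)
allp=np.vstack([c for c in cs if cv2.contourArea(c)>300]); r=cv2.minAreaRect(allp)
bx=(cv2.boxPoints(r)+.5)/6-.5+np.array(tr[:2]); P=np.array([onz("top",p,.012)[:2] for p in bx])
print("plate",P.round(4).tolist(),"c",P.mean(0).round(4),[np.linalg.norm(P[i]-P[i-1]).round(4) for i in range(4)])
e=P[np.argsort(P[:,1])]; d=(e[0]+e[1]-e[2]-e[3]); print("ydir",d/np.linalg.norm(d),np.degrees(np.arctan2(d[1],d[0])))
tb=found(T,(350,178,374,212),(0,0,0),(180,255,60),80,1500); sb=found(S,(358,195,390,218),(0,0,0),(180,255,60),80,2500)
print("balls",np.round(tb,2).tolist(),np.round(sb,2).tolist())
print("disc T",[ (c.round(2),onz("top",c,.124).round(4)) for c in found(T,(308,170,340,205),(12,8,190),(40,60,255),2000,20000)])
print("orange T",[ (c.round(2),onz("top",c,.130).round(4)) for c in found(T,(308,160,340,205),(5,150,120),(20,255,255),60,5000)])
```

```text
plate [[0.5398, 0.1337], [0.6593, 0.1092], [0.6068, -0.1312], [0.4885, -0.104]] c [0.5736 0.0019] [np.float64(0.2431), np.float64(0.1219), np.float64(0.246), np.float64(0.1213)]
ydir [-0.21229153 -0.97720638] -102.25667565085581
balls [[356.04, 203.69], [366.23, 184.22]] [[362.99, 210.26], [381.16, 201.83]]
disc T [(array([321.74, 184.34]), array([0.5849, 0.0592, 0.124 ]))]
orange T [(array([319.53, 192.93]), array([0.5541, 0.0665, 0.13  ])), (array([323.77, 175.03]), array([0.6162, 0.0525, 0.13  ]))]
```

Run:
```python
from h import *
a=tri((362.99,210.26),(356.04,203.69));b=tri((381.16,201.83),(366.23,184.22))
print(a,b); m=(a[0]+b[0])/2; d=b[0]-a[0]; print("mid",m.round(4),"bar ang",np.degrees(np.arctan2(d[1],d[0])),np.linalg.norm(d))
A=onz("top",(356.04,203.69),.094);B=onz("top",(366.23,184.22),.094);print("top only",(A+B)/2,np.degrees(np.arctan2(*(B-A)[1::-1])))
print("disc proj in scene",proj("scene",[.585,.059,.124]))
S=cv2.imread("pics/scene0.png")[175:195,320:350]
h=cv2.cvtColor(cv2.resize(S,None,fx=6,fy=6,interpolation=cv2.INTER_CUBIC),cv2.COLOR_BGR2HSV)
k=cv2.inRange(h,(5,150,120),(20,255,255)); cs,_=cv2.findContours(k,0,1); print([((np.array(cv2.boundingRect(c))+0)/6,cv2.contourArea(c)) for c in cs])
q=np.array([337,178.5]);t=(323.77,175.03); print("far latch",tri(q,t))
s=bot.read_state();print(s["tcp_rot"],s["position"])
```

```text
(array([ 0.52313301, -0.06022633,  0.09324606]), np.float64(0.0002992317193754909)) (array([ 0.59234282, -0.09720764,  0.09306853]), np.float64(0.0016653526795590262))
mid [ 0.5577 -0.0787  0.0932] bar ang -28.11720524799512 0.07847067464891767
top only [ 0.557505   -0.07830014  0.094     ] -27.59255176826291
disc proj in scene [330.3288047  185.25245329]
[(array([ 6.83333333, 13.16666667,  2.        ,  2.5       ]), 123.5), (array([12.66666667,  2.66666667,  6.66666667,  5.16666667]), 735.0)]
far latch (array([0.61607283, 0.05029839, 0.13412936]), np.float64(0.004694637685752656))
[[ 9.21164807e-01  3.89172476e-01 -4.27045293e-04]
 [ 3.89172551e-01 -9.21162881e-01  1.91604934e-03]
 [ 3.52295395e-04 -1.93119153e-03 -9.99998073e-01]] [ 0.24311848 -0.57508175  0.23268059]
```

```bash
cat > plan.py <<'E'
import sys,numpy as np
from rig import bot
from scipy.spatial.transform import Rotation as R
def go(x,y,z,yaw):
    s=bot.read_state(); Rc=np.array(s["tcp_rot"]); p=np.array(s["position"]); c,n=np.cos(np.radians(yaw)),np.sin(np.radians(yaw))
    Rt=np.array([[c,n,0],[n,-c,0],[0,0,-1]]); d=Rc.T@(np.array([x,y,z])-p)*100; r=R.from_matrix(Rc.T@Rt).as_rotvec(degrees=True)
    print("move",d.round(2).tolist(),r.round(1).tolist(),"rows>=",max(int(np.ceil(np.linalg.norm(d)/6.25)),int(np.ceil(np.linalg.norm(r)/10.7))))
def st():
    s=bot.read_state(); Rc=np.array(s["tcp_rot"])
    print("t",round(s["time_s"],2),"p",np.round(s["position"],4),"yaw",round(np.degrees(np.arctan2(Rc[1,0],Rc[0,0])),2),"F",np.round(s["force"],1),"Mz",np.round(s["moment"],2),"op",round(s["opening"],3),"g",round(s["grasp_force"],1),"j",np.round(s["joint_positions"],1))
if __name__=="__main__":
    st()
    for a in sys.argv[1:]: go(*map(float,a.split(",")))
E
python3 plan.py .5576,-.0785,.2,152.4
```

```text
t 0.1 p [ 0.2431 -0.5751  0.2327] yaw 22.9 F [ 0.2 -0.1  0.6] Mz [0.01 0.02 0.03] op 0.998 g 0.0 j [-77.3  30.3  82.1   0.   67.7 -10.2]
move [48.29, -33.5, 3.35] [-0.0, -0.1, -129.5] rows>= 13
```

Call:
apply_moves(
  steps=[
    [[48.3, -33.5, 3.3, 0, -0.1, -129.5, 1], [48.3, -33.5, 3.3, 0, -0.1, -129.5, 1], [48.3, -33.5, 3.3, 0, -0.1, -129.5, 1], [48.3, -33.5, 3.3, 0, -0.1, -129.5, 1], [48.3, -33.5, 3.3, 0, -0.1, -129.5, 1], [48.3, -33.5, 3.3, 0, -0.1, -129.5, 1], [48.3, -33.5, 3.3, 0, -0.1, -129.5, 1], [48.3, -33.5, 3.3, 0, -0.1, -129.5, 1], [48.3, -33.5, 3.3, 0, -0.1, -129.5, 1], [48.3, -33.5, 3.3, 0, -0.1, -129.5, 1], [48.3, -33.5, 3.3, 0, -0.1, -129.5, 1], [48.3, -33.5, 3.3, 0, -0.1, -129.5, 1], [48.3, -33.5, 3.3, 0, -0.1, -129.5, 1], [48.3, -33.5, 3.3, 0, -0.1, -129.5, 1], [48.3, -33.5, 3.3, 0, -0.1, -129.5, 1]],
  ],
)

```text
time_s: 1.98
position: [0.5577, -0.0793, 0.2005]
tcp_rot: [[-0.885, 0.465, -0.0], [0.465, 0.885, -0.001], [-0.0, -0.001, -1.0]]
force: [-1.0, -0.4, 0.2]
opening: 0.998
grasp_force: 0.0
```

```bash
python3 plan.py .5576,-.0785,.088,152.4
```

```text
t 1.98 p [ 0.5577 -0.0793  0.2005] yaw 152.3 F [-1.  -0.4  0.2] Mz [ 0.09 -0.12  0.04] op 0.998 g 0.0 j [-19.4  27.9  93.   -0.1  59.1 -81.7]
move [0.05, 0.08, 11.25] [-0.1, 0.0, -0.1] rows>= 2
```

Call:
apply_moves(
  steps=[
    [[0.05, 0.1, 11.2, 0, 0, 0, 1], [0.05, 0.1, 11.2, 0, 0, 0, 1], [0.05, 0.1, 11.2, 0, 0, 0, 1], [0.05, 0.1, 11.2, 0, 0, 0, 1], [0.05, 0.1, 11.2, 0, 0, 0, -1], [0.05, 0.1, 11.2, 0, 0, 0, -1], [0.05, 0.1, 11.2, 0, 0, 0, -1], [0.05, 0.1, 11.2, 0, 0, 0, -1], [0.05, 0.1, 11.2, 0, 0, 0, -1], [0.05, 0.1, 11.2, 0, 0, 0, -1], [0.05, 0.1, 11.2, 0, 0, 0, -1]],
  ],
)

```text
time_s: 3.35
position: [0.5578, -0.0781, 0.0884]
tcp_rot: [[-0.886, 0.463, -0.0], [0.463, 0.886, -0.001], [-0.0, -0.001, -1.0]]
force: [-1.1, -0.3, -0.3]
opening: 0.288
grasp_force: 0.0
```

```bash
python3 plan.py
```

```text
t 3.35 p [ 0.5578 -0.0781  0.0884] yaw 152.41 F [-1.1 -0.3 -0.3] Mz [ 0.09 -0.17  0.01] op 0.288 g 0.0 j [-19.3  37.4  97.8  -0.1  44.8 -81.6]
```

Call:
apply_moves(
  steps=[
    [[0, 0, 0, 0, 0, 0, -1], [0, 0, 0, 0, 0, 0, -1], [0, 0, 0, 0, 0, 0, -1], [0, 0, 0, 0, 0, 10, -1], [0, 0, 0, 0, 0, 20, -1], [0, 0, 0, 0, 0, 30, -1], [0, 0, 0, 0, 0, 40, -1], [0, 0, 0, 0, 0, 50, -1], [0, 0, 0, 0, 0, 60, -1], [0, 0, 0, 0, 0, 70, -1], [0, 0, 0, 0, 0, 80, -1], [0, 0, 0, 0, 0, 80, -1]],
  ],
)

```text
time_s: 4.85
position: [0.5539, -0.0797, 0.0884]
tcp_rot: [[0.301, 0.954, -0.009], [0.954, -0.301, -0.004], [-0.006, -0.007, -1.0]]
force: [-7.9, -8.6, 5.0]
opening: 0.151
grasp_force: 30.0
```

```bash
python3 plan.py
```

```text
t 4.85 p [ 0.5539 -0.0797  0.0884] yaw 72.5 F [-7.9 -8.6  5. ] Mz [-1.35  1.28  0.01] op 0.151 g 30.0 j [-19.4  37.3  98.   -0.5  45.1  -1.6]
```

Call:
apply_moves(
  steps=[
    [[-0.27, -0.32, 0, 0, 0, 0, -1], [-0.26, -0.38, 0, 0, 0, 10, -1], [-0.25, -0.44, 0, 0, 0, 20, -1], [-0.22, -0.5, 0, 0, 0, 30, -1], [-0.19, -0.55, 0, 0, 0, 40, -1], [-0.15, -0.59, 0, 0, 0, 50, -1], [-0.1, -0.62, 0, 0, 0, 60, -1], [-0.1, -0.62, 0, 0, 0, 60, -1], [-0.1, -0.62, 0, 0, 0, 60, -1]],
  ],
)

```text
time_s: 5.98
position: [0.5517, -0.0775, 0.0885]
tcp_rot: [[0.976, 0.217, 0.0], [0.217, -0.976, -0.002], [-0.0, 0.002, -1.0]]
force: [-0.6, -2.7, -0.5]
opening: 0.149
grasp_force: 30.0
```

```bash
python3 plan.py
```

```text
t 5.97 p [ 0.5517 -0.0775  0.0885] yaw 12.55 F [-0.6 -2.7 -0.5] Mz [-0.36  0.14  0.02] op 0.149 g 30.0 j [-19.4  37.1  98.7  -0.1  44.2  58.1]
```

Call:
apply_moves(
  steps=[
    [[0.02, -0.05, 0, 0, 0, 9, -1], [0.04, -0.1, 0, 0, 0, 18, -1], [0.04, -0.1, 0, 0, 0, 18, -1], [0.04, -0.1, 0, 0, 0, 18, -1]],
  ],
)

```text
time_s: 6.48
position: [0.5516, -0.0764, 0.0885]
tcp_rot: [[0.996, -0.094, -0.001], [-0.094, -0.996, -0.002], [-0.0, 0.002, -1.0]]
force: [-2.9, -3.9, -1.0]
opening: 0.151
grasp_force: 30.0
```

```bash
python3 plan.py
```

```text
t 6.47 p [ 0.5516 -0.0764  0.0885] yaw -5.42 F [-2.9 -3.9 -1. ] Mz [-0.59  0.37  0.08] op 0.151 g 30.0 j [-19.3  37.1  98.7  -0.1  44.2  76.2]
```

Call:
apply_moves(
  steps=[
    [[0, 0, 0, 0, 0, 0, 1], [0, 0, 0, 0, 0, 0, 1], [0, 0, 0, 0, 0, 0, 1], [0, 0, 0, 0, 0, 0, 1], [0, 0, -6, 0, 0, 0, 1], [0, 0, -12, 0, 0, 0, 1], [0, 0, -12, 0, 0, 0, 1]],
  ],
)

```text
time_s: 7.35
position: [0.5553, -0.0769, 0.2136]
tcp_rot: [[0.995, -0.097, 0.011], [-0.097, -0.995, -0.005], [0.012, 0.004, -1.0]]
force: [0.0, 0.6, -0.7]
opening: 0.864
grasp_force: 0.0
```

```bash
python3 plan.py .4601,-.3306,.1,77.7
```

```text
t 7.35 p [ 0.5553 -0.0769  0.2136] yaw -5.57 F [ 0.   0.6 -0.7] Mz [-0.01  0.05 -0.03] op 0.864 g 0.0 j [-19.3  26.4  93.2  -0.1  59.7  76.3]
move [-7.15, 26.13, 11.38] [0.7, -0.4, -83.3] rows>= 8
```

Call:
apply_moves(
  steps=[
    [[-7.2, 26.1, 3, 0, 0, -83.3, 1], [-7.2, 26.1, 6, 0, 0, -83.3, 1], [-7.2, 26.1, 11, 0, 0, -83.3, 1], [-7.2, 26.1, 11, 0, 0, -83.3, 1], [-7.2, 26.1, 11, 0, 0, -83.3, 1], [-7.2, 26.1, 11, 0, 0, -83.3, 1], [-7.2, 26.1, 11, 0, 0, -83.3, 1], [-7.2, 26.1, 11, 0, 0, -83.3, 1], [-7.2, 26.1, 11, 0, 0, -83.3, 1], [-7.2, 26.1, 11, 0, 0, -83.3, 1]],
  ],
)

```text
time_s: 8.6
position: [0.4545, -0.3285, 0.0984]
tcp_rot: [[0.215, 0.977, -0.001], [0.977, -0.215, -0.001], [-0.001, -0.001, -1.0]]
force: [0.1, 0.3, -0.2]
opening: 1.001
grasp_force: 0.0
```

```bash
cat > mag.py <<'E'
from h import *
import sys
def cen(c): m=cv2.moments(c); return np.array([m["m10"]/m["m00"],m["m01"]/m["m00"]])
def found(im,roi,lo,hi,a0,a1):
    x0,y0,x1,y1=roi; u=cv2.resize(im[y0:y1,x0:x1],None,fx=6,fy=6,interpolation=cv2.INTER_CUBIC)
    return [(cen(cv2.convexHull(c))+.5)/6-.5+np.array(roi[:2]) for c in blobs(u,lo,hi,a0,a1)]
T=bot.capture("top");S=bot.capture("scene");n=sys.argv[1]
cv2.imwrite(f"pics/t{n}.png",T);cv2.imwrite(f"pics/s{n}.png",S)
o=[onz("top",c,.134) for c in found(T,(308,160,340,205),(5,150,120),(20,255,255),60,5000)]
print("orange",np.round(o,4).tolist(),"mid",np.mean(o,0).round(4))
print("disc",[onz("top",c,.124).round(4) for c in found(T,(308,165,340,205),(12,8,190),(40,60,255),2000,20000)])
dt=dishes(T,"top",(370,150,470,260)); ds=dishes(S,"scene",(370,205,520,290))
for p in dt:
    print("top@.0104",onz("top",p,.0104).round(4)[:2],np.round(p[2:],0),[tri(q[:2],p[:2])[0].round(4).tolist() for q in ds if tri(q[:2],p[:2])[1]<.003 and abs(tri(q[:2],p[:2])[0][2]-.01)<.012])
a=cv2.resize(T[160:250,295:455],None,fx=4.5,fy=4.5,interpolation=cv2.INTER_CUBIC);cv2.imwrite(f"pics/zt{n}.png",a)
E
python3 mag.py 1; python3 plan.py .4601,-.3306,.014,77.7
```

```text
orange [[0.5535, 0.0682, 0.134], [0.6155, 0.0552, 0.134]] mid [0.5845 0.0617 0.134 ]
disc [array([0.5855, 0.0616, 0.124 ])]
top@.0104 [ 0.5775 -0.3563] [ 8. 16.] []
top@.0104 [ 0.6309 -0.2402] [15. 15.] [[0.6308, -0.2399, 0.0109]]
t 8.7 p [ 0.4546 -0.3286  0.0987] yaw 77.62 F [-0.4  0.4 -0. ] Mz [ 0.03 -0.07 -0.03] op 1.001 g 0.0 j [-47.2  36.3  97.8  -0.1  45.8 -34.8]
move [-0.07, 0.58, 8.47] [-0.0, 0.1, -0.1] rows>= 2
```

View pics/zt1.png

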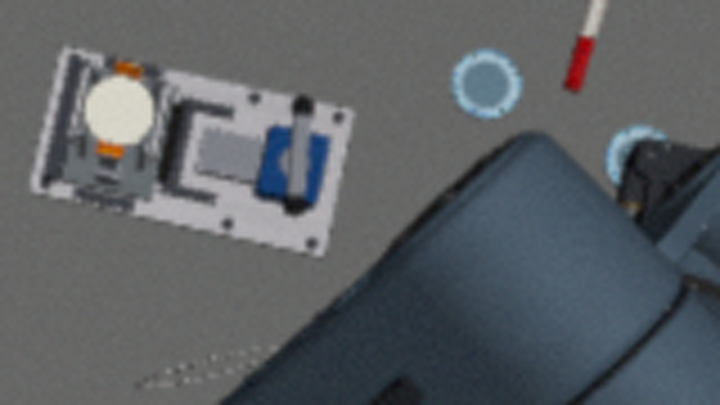

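Clamped: the magazine moved about 2 mm onto the fence, and its mouth axis is at about (0.585, 0.0617). The disc (119,110 in the crop), latches and jaw sit as expected. Next I centre and grip dish 2.

Call:
apply_moves(
  steps=[
    [[-0.1, 0.6, 4, 0, 0, 0, 0.7], [-0.1, 0.6, 8.45, 0, 0, 0, 0.7], [-0.1, 0.6, 8.45, 0, 0, 0, 0.7], [-0.1, 0.6, 8.45, 0, 0, 0, -1], [-0.1, 0.6, 8.45, 0, 0, 0, -1], [-0.1, 0.6, 8.45, 0, 0, 0, -1], [-0.1, 0.6, 8.45, 0, 0, 0, -1], [-0.1, 0.6, 8.45, 0, 0, 0, 0.7], [-0.1, 0.6, 8.45, 0, 0, 0, 0.7], [-0.1, 0.6, 8.45, 0, 0, 0, 0.7], [-0.1, 0.6, 8.45, 0, 0, 90, 0.7], [-0.1, 0.6, 8.45, 0, 0, 90, 0.7], [-0.1, 0.6, 8.45, 0, 0, 90, 0.7], [-0.1, 0.6, 8.45, 0, 0, 90, 0.7], [-0.1, 0.6, 8.45, 0, 0, 90, 0.7], [-0.1, 0.6, 8.45, 0, 0, 90, 0.7], [-0.1, 0.6, 8.45, 0, 0, 90, 0.7], [-0.1, 0.6, 8.45, 0, 0, 90, 0.7], [-0.1, 0.6, 8.45, 0, 0, 90, 0.7], [-0.1, 0.6, 8.45, 0, 0, 90, 0.7]],
  ],
)

```text
time_s: 11.2
position: [0.4603, -0.3313, 0.0143]
tcp_rot: [[0.977, -0.212, -0.0], [-0.212, -0.977, -0.001], [0.0, 0.001, -1.0]]
force: [-0.2, 0.7, 0.6]
opening: 0.847
grasp_force: 0.0
```

```bash
python3 plan.py
```

```text
t 11.2 p [ 0.4603 -0.3313  0.0143] yaw -12.24 F [-0.2  0.7  0.6] Mz [0.06 0.02 0.03] op 0.847 g 0.0 j [-47.   44.8  98.6  -0.1  36.5  55.3]
```

Call:
apply_moves(
  steps=[
    [[0, 0, 0, 0, 0, 0, -1], [0, 0, 0, 0, 0, 0, -1], [0, 0, 0, 0, 0, 0, -1], [0, 0, 0, 0, 0, 0, -1], [0, 0, 0, 0, 0, 0, -1]],
  ],
)

```text
time_s: 11.82
position: [0.4603, -0.3312, 0.0144]
tcp_rot: [[0.977, -0.213, -0.0], [-0.213, -0.977, -0.001], [0.0, 0.001, -1.0]]
force: [-0.3, -0.5, 0.8]
opening: 0.657
grasp_force: 30.0
```

```bash
python3 plan.py .585,.0617,.19,-12.3
```

```text
t 11.82 p [ 0.4603 -0.3312  0.0144] yaw -12.29 F [-0.3 -0.5  0.8] Mz [0.09 0.01 0.02] op 0.657 g 30.0 j [-47.   44.8  98.7  -0.1  36.5  55.4]
move [3.82, -41.02, -17.61] [0.1, -0.0, 0.0] rows>= 8
```

Call:
apply_moves(
  steps=[
    [[0, 0, -6, 0, 0, 0, -1], [0, 0, -12, 0, 0, 0, -1], [3.8, -41, -17.6, 0, 0, 0, -1], [3.8, -41, -17.6, 0, 0, 0, -1], [3.8, -41, -17.6, 0, 0, 0, -1], [3.8, -41, -17.6, 0, 0, 0, -1], [3.8, -41, -17.6, 0, 0, 0, -1], [3.8, -41, -17.6, 0, 0, 0, -1], [3.8, -41, -17.6, 0, 0, 0, -1], [3.8, -41, -17.6, 0, 0, 0, -1], [3.8, -41, -17.6, 0, 0, 0, -1], [3.8, -41, -17.6, 0, 0, 0, -1]],
  ],
)

```text
time_s: 13.32
position: [0.5842, 0.0602, 0.1895]
tcp_rot: [[0.977, -0.215, -0.001], [-0.215, -0.977, -0.002], [-0.001, 0.002, -1.0]]
force: [0.3, -0.2, 0.3]
opening: 0.656
grasp_force: 30.0
```

```bash
python3 plan.py .585,.0617,.156,-12.3 .585,.0617,.145,-12.3
```

```text
t 13.32 p [0.5842 0.0602 0.1895] yaw -12.4 F [ 0.3 -0.2  0.3] Mz [ 0.06  0.05 -0.04] op 0.656 g 30.0 j [-5.  30.4 90.1 -0.1 59.5 97.5]
move [0.05, -0.18, 3.35] [0.1, 0.1, -0.1] rows>= 1
move [0.05, -0.18, 4.45] [0.1, 0.1, -0.1] rows>= 1
```

Call:
apply_moves(
  steps=[
    [[0.05, -0.15, 1.5, 0, 0, 0, -1], [0.05, -0.15, 2.8, 0, 0, 0, -1], [0.05, -0.15, 3.3, 0, 0, 0, -1], [0.05, -0.15, 3.3, 0, 0, 0, -1]],
  ],
)

```text
time_s: 13.82
position: [0.5851, 0.0627, 0.1559]
tcp_rot: [[0.977, -0.213, -0.002], [-0.213, -0.977, -0.001], [-0.002, 0.002, -1.0]]
force: [0.2, -0.3, -0.5]
opening: 0.657
grasp_force: 30.0
```

```bash
python3 plan.py .585,.0617,.145,-12.3
```

```text
t 13.82 p [0.5851 0.0627 0.1559] yaw -12.31 F [ 0.2 -0.3 -0.5] Mz [ 0.05  0.01 -0.01] op 0.657 g 30.0 j [-4.7 33.1 91.5 -0.1 55.5 97.6]
move [0.01, 0.1, 1.09] [0.1, 0.1, -0.0] rows>= 1
```

Call:
apply_moves(
  steps=[
    [[0, 0.1, 0.3, 0, 0, 0, -1], [0, 0.1, 0.6, 0, 0, 0, -1], [0, 0.1, 0.9, 0, 0, 0, -1], [0, 0.1, 1.1, 0, 0, 0, -1], [0, 0.1, 1.1, 0, 0, 0, -1], [0, 0.1, 1.1, 0, 0, 0, -1]],
  ],
)

```text
time_s: 14.58
position: [0.585, 0.0619, 0.1459]
tcp_rot: [[0.977, -0.213, -0.001], [-0.213, -0.977, -0.001], [-0.001, 0.001, -1.0]]
force: [-2.2, 0.1, 1.0]
opening: 0.656
grasp_force: 30.0
```

```bash
python3 plan.py
```

```text
t 14.57 p [0.585  0.0619 0.1459] yaw -12.29 F [-2.2  0.1  1. ] Mz [ 0.13  0.27 -0.  ] op 0.656 g 30.0 j [-4.8 33.9 92.  -0.1 54.1 97.6]
```

Call:
apply_moves(
  steps=[
    [[0, 0, 0, 0, 0, 0, 0.7], [0, 0, 0, 0, 0, 0, 0.7], [0, 0, 0, 0, 0, 0, 0.7], [0, 0, -3.2, 0, 0, 0, 0.7], [0, 0, -3.2, 0, 0, 0, -0.54], [0, 0, -3.2, 0, 0, 0, -0.54], [0, 0, -3.2, 0, 0, 0, -0.54], [0, 0, -3.2, 0, 0, 0, -0.54], [0, 0, -3.2, 0, 0, 0, -0.54], [0, 0, -3.2, 0, 0, 0, -0.54], [0, 0, -2.5, 0, 0, 0, -0.54], [0, 0, -1.8, 0, 0, 0, -0.54], [0, 0, -1.2, 0, 0, 0, -0.54]],
  ],
)

```text
time_s: 16.2
position: [0.5851, 0.0619, 0.1571]
tcp_rot: [[0.977, -0.213, -0.001], [-0.213, -0.977, -0.001], [-0.001, 0.002, -1.0]]
force: [0.1, -0.3, -0.7]
opening: 0.232
grasp_force: 0.0
```

```bash
python3 plan.py .585,.0617,.129,-12.3
```

```text
t 16.2 p [0.5851 0.0619 0.1571] yaw -12.29 F [ 0.1 -0.3 -0.7] Mz [0.04 0.01 0.01] op 0.232 g 0.0 j [-4.8 33.  91.5 -0.1 55.5 97.5]
move [0.0, 0.01, 2.81] [0.1, 0.0, 0.0] rows>= 1
```

Call:
apply_moves(
  steps=[
    [[0, 0, 0.5, 0, 0, 0, -0.54], [0, 0, 1.0, 0, 0, 0, -0.54], [0, 0, 1.4, 0, 0, 0, -0.54], [0, 0, 1.8, 0, 0, 0, -0.54], [0, 0, 2.2, 0, 0, 0, -0.54], [0, 0, 2.6, 0, 0, 0, -0.54], [0, 0, 2.9, 0, 0, 0, -0.54], [0, 0, 2.9, 0, 0, 0, -0.54], [0, 0, 2.9, 0, 0, 0, -0.54]],
  ],
)

```text
time_s: 17.32
position: [0.5819, 0.0627, 0.1292]
tcp_rot: [[0.977, -0.213, -0.007], [-0.213, -0.977, -0.0], [-0.007, 0.002, -1.0]]
force: [-7.0, 1.0, 9.5]
opening: 0.231
grasp_force: 5.6
```

```bash
python3 plan.py .585,.0617,.2,-12.3
```

```text
t 17.32 p [0.5819 0.0627 0.1292] yaw -12.28 F [-7.   1.   9.5] Mz [ 0.34  1.16 -0.03] op 0.231 g 5.6 j [-4.8 35.2 92.9 -0.1 52.4 97.6]
move [0.27, 0.04, -7.08] [0.1, 0.4, 0.0] rows>= 2
```

Call:
apply_moves(
  steps=[
    [[0, 0, -2, 0, 0, 0, -0.54], [0, 0, -7, 0, 0, 0, 0], [0, 16, -7, 0, 0, 0, 0.7], [0, 22, -7, 0, 0, 0, 0.7], [0, 22, -7, 0, 0, 0, 0.7], [0, 22, -7, 0, 0, 0, 0.7], [0, 22, -7, 0, 0, 0, 0.7]],
  ],
)

```text
time_s: 18.2
position: [0.5382, -0.1556, 0.1989]
tcp_rot: [[0.976, -0.217, 0.0], [-0.217, -0.976, -0.002], [0.001, 0.002, -1.0]]
force: [0.5, 0.3, -0.3]
opening: 0.811
grasp_force: 0.0
```

```bash
python3 mag.py 2
python3 - <<'E'
import cv2,numpy as np
T=cv2.imread("pics/t2.png")[165:210,300:350];S=cv2.imread("pics/s2.png")[160:235,300:375]
cv2.imwrite("pics/z2.png",np.hstack([cv2.resize(T,(500,450),interpolation=3)[:, :],np.zeros((450,0,3),np.uint8)]))
cv2.imwrite("pics/z2s.png",cv2.resize(S,(450,450),interpolation=3))
a=np.hstack([cv2.resize(T,(444,400),interpolation=2),cv2.resize(S,(400,400)[:2],interpolation=2)[:,:350]]);cv2.imwrite("pics/z2b.png",a)
E
python3 plan.py
```

```text
orange [[0.5535, 0.0682, 0.134], [0.6159, 0.0551, 0.134]] mid [0.5847 0.0616 0.134 ]
disc []
top@.0104 [ 0.5689 -0.365 ] [16. 15.] [[0.5689, -0.3652, 0.0101]]
t 18.3 p [ 0.5383 -0.1528  0.1989] yaw -12.35 F [-0.6  0.8 -0.8] Mz [0.09 0.03 0.04] op 0.835 g 0.0 j [-27.3  27.7  93.7  -0.   58.6  75.1]
```

View pics/z2b.png

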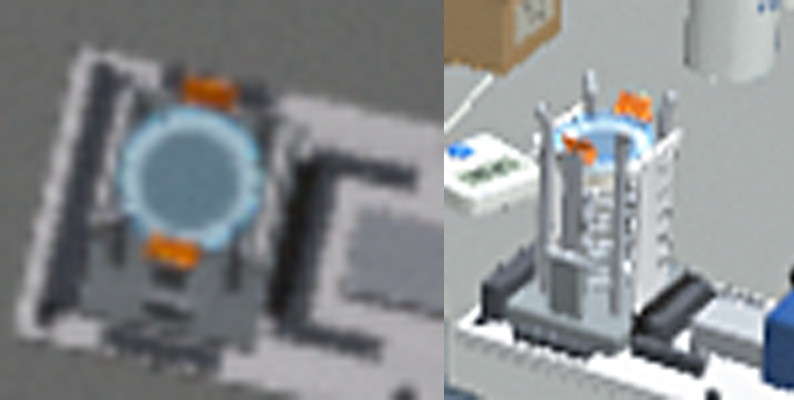

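```bash
python3 - <<'E'
from mag import *
E
python3 - <<'E'
from h import *
for n,roi in(("t2",(308,165,340,205)),("s2",(318,175,352,200))):
    I=cv2.imread(f"pics/{n}.png");print(n,[np.round(p,1) for p in dishes(I,n,roi)])
E
python3 plan.py .538,-.259,.1,77.7
```

```text
t2 [array([320.9, 184.5,  15. ,  16. ])]
s2 [array([329.1, 185.7,  11. ,  19. ])]
t 18.4 p [ 0.5385 -0.1518  0.1989] yaw -12.22 F [ 0.6 -0.  -0.4] Mz [ 0.03  0.03 -0.03] op 0.844 g 0.0 j [-27.2  27.7  93.7  -0.1  58.6  75.1]
move [2.22, 10.48, 9.9] [0.0, 0.1, -89.9] rows>= 9Traceback (most recent call last):
  File "<stdin>", line 1, in <module>
  File "mag.py", line 7, in <module>
    T=bot.capture("top");S=bot.capture("scene");n=sys.argv[1]
                                                  ~~~~~~~~^^^
IndexError: list index out of range
```

Call:
apply_moves(
  steps=[
    [[2.2, 10.5, 6, 0, 0, -90, 0.7], [2.2, 10.5, 9.9, 0, 0, -90, 0.7], [2.2, 10.5, 9.9, 0, 0, -90, 0.7], [2.2, 10.5, 9.9, 0, 0, -90, 0.7], [2.2, 10.5, 9.9, 0, 0, -90, 0.7], [2.2, 10.5, 9.9, 0, 0, -90, 0.7], [2.2, 10.5, 9.9, 0, 0, -90, 0.7], [2.2, 10.5, 9.9, 0, 0, -90, 0.7], [2.2, 10.5, 9.9, 0, 0, -90, 0.7], [2.2, 10.5, 9.9, 0, 0, -90, 0.7], [2.2, 10.5, 9.9, 0, 0, -90, 0.7]],
  ],
)

```text
time_s: 19.77
position: [0.538, -0.2596, 0.1003]
tcp_rot: [[0.213, 0.977, -0.0], [0.977, -0.213, -0.001], [-0.001, 0.0, -1.0]]
force: [0.3, 0.1, 0.2]
opening: 0.851
grasp_force: 0.0
```

```bash
python3 - <<'E'
from h import *
print(tri((329.1,185.7),(320.9,184.5)))
E
python3 plan.py .538,-.259,.014,77.7
```

```text
(array([0.58452854, 0.06234971, 0.12214268]), np.float64(0.0006386343995530414))
t 19.77 p [ 0.538  -0.2596  0.1003] yaw 77.73 F [0.3 0.1 0.2] Mz [-0.03 -0.04 -0.02] op 0.851 g 0.0 j [-36.4  38.2  92.4  -0.1  49.4 -24.1]
move [0.07, -0.02, 8.63] [0.0, 0.1, 0.0] rows>= 2
```

Call:
apply_moves(
  steps=[
    [[0.05, 0, 4.5, 0, 0, 0, 0.7], [0.05, 0, 8.6, 0, 0, 0, 0.7], [0.05, 0, 8.6, 0, 0, 0, 0.7], [0.05, 0, 8.6, 0, 0, 0, -1], [0.05, 0, 8.6, 0, 0, 0, -1], [0.05, 0, 8.6, 0, 0, 0, -1], [0.05, 0, 8.6, 0, 0, 0, -1], [0.05, 0, 8.6, 0, 0, 0, 0.7], [0.05, 0, 8.6, 0, 0, 0, 0.7], [0.05, 0, 8.6, 0, 0, 0, 0.7], [0.05, 0, 8.6, 0, 0, 90, 0.7], [0.05, 0, 8.6, 0, 0, 90, 0.7], [0.05, 0, 8.6, 0, 0, 90, 0.7], [0.05, 0, 8.6, 0, 0, 90, 0.7], [0.05, 0, 8.6, 0, 0, 90, 0.7], [0.05, 0, 8.6, 0, 0, 90, 0.7], [0.05, 0, 8.6, 0, 0, 90, 0.7], [0.05, 0, 8.6, 0, 0, 90, 0.7], [0.05, 0, 8.6, 0, 0, 90, 0.7], [0.05, 0, 8.6, 0, 0, 90, 0.7]],
  ],
)

```text
time_s: 22.28
position: [0.5378, -0.2602, 0.0143]
tcp_rot: [[0.977, -0.212, -0.0], [-0.212, -0.977, -0.001], [0.0, 0.001, -1.0]]
force: [-0.4, 0.1, 0.2]
opening: 0.85
grasp_force: 0.0
```

Call:
apply_moves(
  steps=[
    [[0, 0, 0, 0, 0, 0, -1], [0, 0, 0, 0, 0, 0, -1], [0, 0, 0, 0, 0, 0, -1], [0, 0, 0, 0, 0, 0, -1], [0, 0, 0, 0, 0, 0, -1]],
  ],
)

```text
time_s: 22.9
position: [0.5377, -0.2601, 0.0143]
tcp_rot: [[0.977, -0.213, -0.0], [-0.213, -0.977, -0.001], [0.0, 0.001, -1.0]]
force: [0.5, 0.0, -0.7]
opening: 0.66
grasp_force: 30.0
```

```bash
python3 plan.py .5835,.0617,.16,-12.3
```

```text
t 22.9 p [ 0.5377 -0.2601  0.0143] yaw -12.29 F [ 0.5  0.  -0.7] Mz [0.12 0.06 0.05] op 0.66 g 30.0 j [-36.5  46.   94.1  -0.1  39.8  65.9]
move [-2.37, -32.39, -14.61] [0.1, -0.0, 0.0] rows>= 6
```

Call:
apply_moves(
  steps=[
    [[0, 0, -6, 0, 0, 0, -1], [0, 0, -12, 0, 0, 0, -1], [-2.4, -32.4, -17.6, 0, 0, 0, -1], [-2.4, -32.4, -17.6, 0, 0, 0, -1], [-2.4, -32.4, -17.6, 0, 0, 0, -1], [-2.4, -32.4, -17.6, 0, 0, 0, -1], [-2.4, -32.4, -17.6, 0, 0, 0, -1], [-2.4, -32.4, -17.6, 0, 0, 0, -1], [-2.4, -32.4, -17.6, 0, 0, 0, -1], [-2.4, -32.4, -17.6, 0, 0, 0, -1], [-2.4, -32.4, -17.6, 0, 0, 0, -1], [-2.4, -32.4, -16, 0, 0, 0, -1], [-2.4, -32.4, -15, 0, 0, 0, -1], [-2.4, -32.4, -14.2, 0, 0, 0, -1], [-2.4, -32.4, -14.2, 0, 0, 0, -1]],
  ],
)

```text
time_s: 24.78
position: [0.5826, 0.0618, 0.1547]
tcp_rot: [[0.977, -0.213, -0.002], [-0.213, -0.977, -0.001], [-0.002, 0.002, -1.0]]
force: [0.6, 0.3, 0.0]
opening: 0.651
grasp_force: 30.0
```

```bash
python3 plan.py .5835,.0617,.1455,-12.3; python3 mag.py 3
```

```text
t 24.77 p [0.5826 0.0618 0.1547] yaw -12.3 F [0.6 0.3 0. ] Mz [ 0.06 -0.02 -0.02] op 0.651 g 30.0 j [-4.8 33.  92.  -0.1 55.2 97.5]
move [0.09, -0.01, 0.92] [0.1, 0.1, 0.0] rows>= 1
orange [] mid nan
disc []
top@.0104 [ 0.4468 -0.1779] [16. 15.] [[0.4469, -0.178, 0.0101]]
top@.0104 [ 0.5684 -0.3649] [15. 16.] [[0.5685, -0.3652, 0.0105]]
top@.0104 [ 0.6307 -0.2402] [15. 15.] [[0.6306, -0.2402, 0.0111]]
  return _methods._mean(a, axis=axis, dtype=dtype,
  ret = ret.dtype.type(ret / rcount)
```

Remaining dishes are unchanged. Inserting at x≈0.5835.

Call:
apply_moves(
  steps=[
    [[0.1, 0, 0.3, 0, 0, 0, -1], [0.1, 0, 0.6, 0, 0, 0, -1], [0.1, 0, 0.9, 0, 0, 0, -1], [0.1, 0, 0.9, 0, 0, 0, -1], [0.1, 0, 0.9, 0, 0, 0, -1]],
  ],
)

```text
time_s: 25.5
position: [0.5843, 0.0616, 0.1469]
tcp_rot: [[0.977, -0.213, -0.0], [-0.213, -0.977, -0.001], [0.0, 0.001, -1.0]]
force: [0.0, -0.1, -0.7]
opening: 0.655
grasp_force: 30.0
```

```bash
python3 plan.py
```

```text
t 25.5 p [0.5843 0.0616 0.1469] yaw -12.29 F [ 0.  -0.1 -0.7] Mz [0.05 0.05 0.02] op 0.655 g 30.0 j [-4.8 33.7 92.1 -0.1 54.1 97.5]
```

Call:
apply_moves(
  steps=[
    [[0, 0, 0, 0, 0, 0, 0.7], [0, 0, 0, 0, 0, 0, 0.7], [0, 0, 0, 0, 0, 0, 0.7], [0, 0, -3.2, 0, 0, 0, 0.7], [0, 0, -3.2, 0, 0, 0, -0.54], [0, 0, -3.2, 0, 0, 0, -0.54], [0, 0, -3.2, 0, 0, 0, -0.54], [0, 0, -3.2, 0, 0, 0, -0.54], [0, 0, -3.2, 0, 0, 0, -0.54], [0, 0, -2.5, 0, 0, 0, -0.54], [0, 0, -1.8, 0, 0, 0, -0.54], [0, 0, -1.0, 0, 0, 0, -0.54], [0, 0, -0.4, 0, 0, 0, -0.54], [0, 0, 0.1, 0, 0, 0, -0.54], [0, 0, 0.6, 0, 0, 0, -0.54], [0, 0, 1.1, 0, 0, 0, -0.54], [0, 0, 1.5, 0, 0, 0, -0.54], [0, 0, 1.9, 0, 0, 0, -0.54], [0, 0, 1.9, 0, 0, 0, -0.54], [0, 0, 1.9, 0, 0, 0, -0.54]],
  ],
)

```text
time_s: 28.0
position: [0.5851, 0.0617, 0.1284]
tcp_rot: [[0.977, -0.213, 0.002], [-0.213, -0.977, -0.001], [0.002, 0.001, -1.0]]
force: [1.2, 1.2, 5.0]
opening: 0.233
grasp_force: 2.6
```

```bash
python3 plan.py .585,-.1,.2,-12.3
```

```text
t 28.0 p [0.5851 0.0617 0.1284] yaw -12.3 F [1.2 1.2 5. ] Mz [0.23 0.01 0.05] op 0.233 g 2.6 j [-4.8 35.3 92.8 -0.1 51.8 97.5]
move [3.45, 15.81, -7.14] [0.0, -0.1, -0.0] rows>= 3
```

Call:
apply_moves(
  steps=[
    [[0, 0, -2, 0, 0, 0, -0.54], [0, 0, -7, 0, 0, 0, 0], [0, 16, -7, 0, 0, 0, 0.7], [0, 22, -7, 0, 0, 0, 0.7], [0, 22, -7, 0, 0, 0, 0.7], [0, 22, -7, 0, 0, 0, 0.7], [0, 22, -7, 0, 0, 0, 0.7]],
  ],
)

```text
time_s: 28.88
position: [0.5368, -0.1558, 0.1976]
tcp_rot: [[0.976, -0.217, -0.001], [-0.217, -0.976, -0.001], [-0.0, 0.002, -1.0]]
force: [0.7, 0.7, -0.4]
opening: 0.804
grasp_force: 0.0
```

```bash
cat >> mag.py <<'E'
lt=dishes(T,"top",(308,165,340,205));ls=dishes(S,"scene",(318,172,352,202))
print("lid",lt,ls,tri(ls[0][:2],lt[0][:2]) if lt and ls else None)
E
python3 mag.py 4 2>/dev/null; python3 plan.py .4468,-.1783,.1,77.7
```

```text
orange [[0.5532, 0.0682, 0.134], [0.6156, 0.0552, 0.134]] mid [0.5844 0.0617 0.134 ]
disc []
top@.0104 [ 0.5682 -0.3651] [15. 16.] [[0.5682, -0.3652, 0.0106]]
lid [(320.9804364183596, 184.5372460496614, 17.220029830932617, 15.522278785705566)] [(329.81536555142503, 185.727385377943, 10.0, 18.0)] (array([0.58472485, 0.06116067, 0.12212673]), np.float64(0.0012924539472672603))
t 28.98 p [ 0.537  -0.153   0.1976] yaw -12.35 F [ 0.2  0.1 -0.6] Mz [0.13 0.03 0.04] op 0.829 g 0.0 j [-27.3  27.8  93.9  -0.1  58.4  75. ]
move [-8.26, 4.39, 9.77] [-0.0, 0.1, -90.0] rows>= 9
```

Call:
apply_moves(
  steps=[
    [[-8.3, 4.4, 4, 0, 0, -110, 0.7], [-8.3, 4.4, 9.8, 0, 0, -110, 0.7], [-8.3, 4.4, 9.8, 0, 0, -110, 0.7], [-8.3, 4.4, 9.8, 0, 0, -110, 0.7], [-8.3, 4.4, 9.8, 0, 0, -110, 0.7], [-8.3, 4.4, 9.8, 0, 0, -110, 0.7], [-8.3, 4.4, 9.8, 0, 0, -110, 0.7], [-8.3, 4.4, 9.8, 0, 0, -110, 0.7], [-8.3, 4.4, 9.8, 0, 0, -110, 0.7], [-8.3, 4.4, 9.8, 0, 0, -110, 0.7], [-8.3, 4.4, 9.8, 0, 0, -110, 0.7], [-8.3, 4.4, 9.8, 0, 0, -110, 0.7], [-8.3, 4.4, 9.8, 0, 0, -110, 0.7]],
  ],
)

```text
time_s: 30.6
position: [0.4472, -0.1779, 0.1002]
tcp_rot: [[-0.135, 0.991, -0.0], [0.991, 0.135, -0.001], [-0.001, -0.0, -1.0]]
force: [-0.2, 0.1, 0.0]
opening: 0.85
grasp_force: 0.0
```

```bash
python3 plan.py .4468,-.1783,.014,97.7
```

```text
t 30.6 p [ 0.4472 -0.1779  0.1002] yaw 97.75 F [-0.2  0.1  0. ] Mz [-0.06 -0.1  -0.04] op 0.85 g 0.0 j [-3.500e+01  3.220e+01  1.092e+02 -1.000e-01  3.860e+01 -4.270e+01]
move [-0.02, -0.04, 8.62] [-0.0, 0.1, 0.0] rows>= 2
```

Call:
apply_moves(
  steps=[
    [[0, 0, 4.5, 0, 0, 0, 0.7], [0, 0, 8.6, 0, 0, 0, 0.7], [0, 0, 8.6, 0, 0, 0, 0.7], [0, 0, 8.6, 0, 0, 0, -1], [0, 0, 8.6, 0, 0, 0, -1], [0, 0, 8.6, 0, 0, 0, -1], [0, 0, 8.6, 0, 0, 0, -1], [0, 0, 8.6, 0, 0, 0, 0.7], [0, 0, 8.6, 0, 0, 0, 0.7], [0, 0, 8.6, 0, 0, 0, 0.7], [0, 0, 8.6, 0, 0, 90, 0.7], [0, 0, 8.6, 0, 0, 90, 0.7], [0, 0, 8.6, 0, 0, 90, 0.7], [0, 0, 8.6, 0, 0, 90, 0.7], [0, 0, 8.6, 0, 0, 90, 0.7], [0, 0, 8.6, 0, 0, 90, 0.7], [0, 0, 8.6, 0, 0, 90, 0.7], [0, 0, 8.6, 0, 0, 90, 0.7], [0, 0, 8.6, 0, 0, 90, 0.7], [0, 0, 8.6, 0, 0, 90, 0.7]],
  ],
)

```text
time_s: 33.1
position: [0.4469, -0.1789, 0.0142]
tcp_rot: [[0.991, 0.135, -0.0], [0.135, -0.991, -0.001], [-0.0, 0.001, -1.0]]
force: [0.3, 1.0, -0.1]
opening: 0.852
grasp_force: 0.0
```

Call:
apply_moves(
  steps=[
    [[0, 0, 0, 0, 0, 0, -1], [0, 0, 0, 0, 0, 0, -1], [0, 0, 0, 0, 0, 0, -1], [0, 0, 0, 0, 0, 0, -1], [0, 0, 0, 0, 0, 0, -1]],
  ],
)

```text
time_s: 33.72
position: [0.4469, -0.1788, 0.0142]
tcp_rot: [[0.991, 0.134, -0.0], [0.134, -0.991, -0.001], [-0.0, 0.001, -1.0]]
force: [-0.4, -0.5, -0.1]
opening: 0.66
grasp_force: 30.0
```

```bash
python3 plan.py .5843,.0617,.16,-12.3
```

```text
t 33.73 p [ 0.4469 -0.1788  0.0142] yaw 7.71 F [-0.4 -0.5 -0.1] Mz [ 0.08  0.04 -0.03] op 0.66 g 30.0 j [-35.1  42.2 111.2  -0.2  26.6  47.3]
move [16.84, -21.97, -14.62] [0.1, 0.0, 20.0] rows>= 6
```

Call:
apply_moves(
  steps=[
    [[0, 0, -6, 0, 0, 0, -1], [0, 0, -12, 0, 0, 0, -1], [0, 0, -17.6, 0, 0, 0, -1], [16.8, -22, -17.6, 0, 0, 20, -1], [16.8, -22, -17.6, 0, 0, 20, -1], [16.8, -22, -17.6, 0, 0, 20, -1], [16.8, -22, -17.6, 0, 0, 20, -1], [16.8, -22, -17.6, 0, 0, 20, -1], [16.8, -22, -17.6, 0, 0, 20, -1], [16.8, -22, -17.6, 0, 0, 20, -1], [16.8, -22, -17.6, 0, 0, 20, -1], [16.8, -22, -16, 0, 0, 20, -1], [16.8, -22, -15, 0, 0, 20, -1], [16.8, -22, -14.4, 0, 0, 20, -1], [16.8, -22, -14.4, 0, 0, 20, -1]],
  ],
)

```text
time_s: 35.6
position: [0.5835, 0.0617, 0.157]
tcp_rot: [[0.977, -0.213, -0.002], [-0.213, -0.977, -0.001], [-0.002, 0.002, -1.0]]
force: [-0.5, -0.7, -0.1]
opening: 0.658
grasp_force: 30.0
```

```bash
python3 mag.py 5 2>/dev/null;python3 plan.py .5843,.0617,.1465,-12.3
```

```text
orange [] mid nan
disc []
top@.0104 [ 0.5682 -0.365 ] [15. 16.] [[0.5681, -0.3649, 0.0106]]
top@.0104 [ 0.5952 -0.2312] [15. 15.] [[0.5953, -0.2314, 0.0101]]
lid [] [(329.33077905491695, 176.22988505747125, 9.0, 16.0)] None
t 35.7 p [0.5841 0.0618 0.1579] yaw -12.29 F [ 1.1 -0.3 -0.9] Mz [ 0.07  0.01 -0.08] op 0.656 g 30.0 j [-4.8 32.8 91.7 -0.1 55.5 97.5]
move [0.02, 0.01, 1.14] [0.1, -0.0, 0.0] rows>= 1
```

Call:
apply_moves(
  steps=[
    [[0, 0, 0.3, 0, 0, 0, -1], [0, 0, 0.6, 0, 0, 0, -1], [0, 0, 0.9, 0, 0, 0, -1], [0, 0, 1.1, 0, 0, 0, -1], [0, 0, 1.1, 0, 0, 0, -1], [0, 0, 1.1, 0, 0, 0, -1]],
  ],
)

```text
time_s: 36.45
position: [0.584, 0.0618, 0.1469]
tcp_rot: [[0.977, -0.213, 0.0], [-0.213, -0.977, -0.001], [0.0, 0.001, -1.0]]
force: [-0.1, 0.5, -1.2]
opening: 0.657
grasp_force: 30.0
```

```bash
python3 plan.py
```

```text
t 36.45 p [0.584  0.0618 0.1469] yaw -12.29 F [-0.1  0.5 -1.2] Mz [ 0.08 -0.03  0.03] op 0.657 g 30.0 j [-4.8 33.7 92.2 -0.1 54.1 97.5]
```

Call:
apply_moves(
  steps=[
    [[0, 0, 0, 0, 0, 0, 0.7], [0, 0, 0, 0, 0, 0, 0.7], [0, 0, 0, 0, 0, 0, 0.7], [0, 0, -3.2, 0, 0, 0, 0.7], [0, 0, -3.2, 0, 0, 0, -0.54], [0, 0, -3.2, 0, 0, 0, -0.54], [0, 0, -3.2, 0, 0, 0, -0.54], [0, 0, -3.2, 0, 0, 0, -0.54], [0, 0, -3.2, 0, 0, 0, -0.54], [0, 0, -2.5, 0, 0, 0, -0.54], [0, 0, -1.8, 0, 0, 0, -0.54], [0, 0, -1.0, 0, 0, 0, -0.54], [0, 0, -0.4, 0, 0, 0, -0.54], [0, 0, 0.1, 0, 0, 0, -0.54], [0, 0, 0.6, 0, 0, 0, -0.54], [0, 0, 1.1, 0, 0, 0, -0.54], [0, 0, 1.5, 0, 0, 0, -0.54], [0, 0, 1.95, 0, 0, 0, -0.54], [0, 0, 1.95, 0, 0, 0, -0.54], [0, 0, 1.95, 0, 0, 0, -0.54]],
  ],
)

```text
time_s: 38.95
position: [0.5854, 0.0618, 0.1284]
tcp_rot: [[0.977, -0.213, 0.003], [-0.213, -0.977, -0.001], [0.004, 0.001, -1.0]]
force: [0.1, -0.3, 6.8]
opening: 0.23
grasp_force: 3.4
```

```bash
python3 plan.py .585,-.1,.2,-12.3
```

```text
t 38.95 p [0.5854 0.0618 0.1284] yaw -12.3 F [ 0.1 -0.3  6.8] Mz [0.1  0.01 0.08] op 0.23 g 3.4 j [-4.8 35.2 92.9 -0.1 51.7 97.5]
move [3.43, 15.82, -7.13] [0.0, -0.2, 0.0] rows>= 3
```

Call:
apply_moves(
  steps=[
    [[0, 0, -2, 0, 0, 0, -0.54], [0, 0, -7, 0, 0, 0, 0], [0, 16, -7, 0, 0, 0, 0.7], [0, 22, -7, 0, 0, 0, 0.7], [0, 22, -7, 0, 0, 0, 0.7], [0, 22, -7, 0, 0, 0, 0.7], [0, 22, -7, 0, 0, 0, 0.7]],
  ],
)

```text
time_s: 39.83
position: [0.5367, -0.1556, 0.1972]
tcp_rot: [[0.976, -0.217, -0.0], [-0.217, -0.976, -0.002], [0.0, 0.002, -1.0]]
force: [-0.2, -0.5, 0.2]
opening: 0.803
grasp_force: 0.0
```

```bash
python3 mag.py 6 2>/dev/null; python3 plan.py .5953,-.2316,.1,77.7
```

```text
orange [[0.5532, 0.0682, 0.134], [0.6157, 0.0557, 0.134]] mid [0.5845 0.0619 0.134 ]
disc []
top@.0104 [ 0.5687 -0.365 ] [16. 16.] [[0.5688, -0.3653, 0.0102]]
lid [(321.126220362622, 184.89470013947, 17.220029830932617, 16.492422103881836)] [(329.74725274725273, 185.71672771672772, 10.0, 19.0)] (array([0.58329882, 0.06079154, 0.12288681]), np.float64(0.0010068845114944301))
t 39.92 p [ 0.5368 -0.1528  0.1972] yaw -12.35 F [ 0.1  0.7 -0.1] Mz [ 0.14  0.07 -0.06] op 0.836 g 0.0 j [-27.3  27.8  93.9  -0.   58.3  75. ]
move [7.4, 6.44, 9.72] [-0.0, 0.1, -90.0] rows>= 9
```

Call:
apply_moves(
  steps=[
    [[7.4, 6.45, 4, 0, 0, -90, 0.7], [7.4, 6.45, 9.7, 0, 0, -90, 0.7], [7.4, 6.45, 9.7, 0, 0, -90, 0.7], [7.4, 6.45, 9.7, 0, 0, -90, 0.7], [7.4, 6.45, 9.7, 0, 0, -90, 0.7], [7.4, 6.45, 9.7, 0, 0, -90, 0.7], [7.4, 6.45, 9.7, 0, 0, -90, 0.7], [7.4, 6.45, 9.7, 0, 0, -90, 0.7], [7.4, 6.45, 9.7, 0, 0, -90, 0.7], [7.4, 6.45, 9.7, 0, 0, -90, 0.7], [7.4, 6.45, 9.7, 0, 0, -90, 0.7]],
  ],
)

```text
time_s: 41.3
position: [0.5959, -0.2308, 0.1006]
tcp_rot: [[0.213, 0.977, -0.0], [0.977, -0.213, -0.001], [-0.001, -0.0, -1.0]]
force: [-0.2, -0.3, 0.8]
opening: 0.848
grasp_force: 0.0
```

```bash
python3 plan.py .5953,-.2316,.014,77.7
```

```text
t 41.3 p [ 0.5959 -0.2308  0.1006] yaw 77.73 F [-0.2 -0.3  0.8] Mz [-0.01 -0.09  0.01] op 0.848 g 0.0 j [-31.1  40.6  86.   -0.1  53.4 -18.8]
move [-0.08, -0.04, 8.66] [-0.0, 0.1, 0.0] rows>= 2
```

Call:
apply_moves(
  steps=[
    [[-0.1, 0, 4.5, 0, 0, 0, 0.7], [-0.1, 0, 8.65, 0, 0, 0, 0.7], [-0.1, 0, 8.65, 0, 0, 0, 0.7], [-0.1, 0, 8.65, 0, 0, 0, -1], [-0.1, 0, 8.65, 0, 0, 0, -1], [-0.1, 0, 8.65, 0, 0, 0, -1], [-0.1, 0, 8.65, 0, 0, 0, -1], [-0.1, 0, 8.65, 0, 0, 0, 0.7], [-0.1, 0, 8.65, 0, 0, 0, 0.7], [-0.1, 0, 8.65, 0, 0, 0, 0.7], [-0.1, 0, 8.65, 0, 0, 90, 0.7], [-0.1, 0, 8.65, 0, 0, 90, 0.7], [-0.1, 0, 8.65, 0, 0, 90, 0.7], [-0.1, 0, 8.65, 0, 0, 90, 0.7], [-0.1, 0, 8.65, 0, 0, 90, 0.7], [-0.1, 0, 8.65, 0, 0, 90, 0.7], [-0.1, 0, 8.65, 0, 0, 90, 0.7], [-0.1, 0, 8.65, 0, 0, 90, 0.7], [-0.1, 0, 8.65, 0, 0, 90, 0.7], [-0.1, 0, 8.65, 0, 0, 90, 0.7]],
  ],
)

```text
time_s: 43.8
position: [0.5955, -0.2331, 0.0142]
tcp_rot: [[0.977, -0.212, -0.0], [-0.212, -0.977, -0.001], [0.0, 0.001, -1.0]]
force: [0.3, -1.1, -0.3]
opening: 0.848
grasp_force: 0.0
```

Call:
apply_moves(
  steps=[
    [[0, 0, 0, 0, 0, 0, -1], [0, 0, 0, 0, 0, 0, -1], [0, 0, 0, 0, 0, 0, -1], [0, 0, 0, 0, 0, 0, -1], [0, 0, 0, 0, 0, 0, -1]],
  ],
)

```text
time_s: 44.42
position: [0.5954, -0.233, 0.0142]
tcp_rot: [[0.977, -0.213, -0.0], [-0.213, -0.977, -0.001], [0.0, 0.001, -1.0]]
force: [0.1, 0.0, -1.2]
opening: 0.659
grasp_force: 30.0
```

```bash
python3 plan.py .5843,.0617,.16,-12.3
```

```text
t 44.42 p [ 0.5954 -0.233   0.0142] yaw -12.29 F [ 0.1  0.  -1.2] Mz [ 0.05  0.03 -0.02] op 0.659 g 30.0 j [-31.3  47.9  87.6  -0.1  44.4  71. ]
move [-7.36, -28.54, -14.62] [0.1, -0.0, 0.0] rows>= 6
```

Call:
apply_moves(
  steps=[
    [[0, 0, -6, 0, 0, 0, -1], [0, 0, -12, 0, 0, 0, -1], [-7.35, -28.5, -17.6, 0, 0, 0, -1], [-7.35, -28.5, -17.6, 0, 0, 0, -1], [-7.35, -28.5, -17.6, 0, 0, 0, -1], [-7.35, -28.5, -17.6, 0, 0, 0, -1], [-7.35, -28.5, -17.6, 0, 0, 0, -1], [-7.35, -28.5, -17.6, 0, 0, 0, -1], [-7.35, -28.5, -17.6, 0, 0, 0, -1], [-7.35, -28.5, -17.6, 0, 0, 0, -1], [-7.35, -28.5, -16, 0, 0, 0, -1], [-7.35, -28.5, -15, 0, 0, 0, -1], [-7.35, -28.5, -14.4, 0, 0, 0, -1], [-7.35, -28.5, -14.4, 0, 0, 0, -1]],
  ],
)

```text
time_s: 46.18
position: [0.5839, 0.0611, 0.1569]
tcp_rot: [[0.977, -0.213, -0.002], [-0.213, -0.977, -0.001], [-0.002, 0.002, -1.0]]
force: [-0.8, 0.3, -0.7]
opening: 0.659
grasp_force: 30.0
```

```bash
python3 mag.py 7 2>/dev/null;python3 plan.py .5843,.0617,.1465,-12.3
```

```text
orange [] mid nan
disc []
top@.0104 [ 0.5682 -0.3649] [15. 16.] [[0.5682, -0.3651, 0.0106]]
lid [] [(329.6341145833333, 176.26171875, 9.0, 16.0)] None
t 46.27 p [0.5845 0.0612 0.1578] yaw -12.3 F [ 0.6  0.2 -0.3] Mz [0.05 0.03 0.01] op 0.653 g 30.0 j [-4.9 32.8 91.6 -0.1 55.5 97.5]
move [-0.03, -0.04, 1.13] [0.1, -0.0, 0.0] rows>= 1
```

Call:
apply_moves(
  steps=[
    [[0, -0.05, 0.3, 0, 0, 0, -1], [0, -0.05, 0.6, 0, 0, 0, -1], [0, -0.05, 0.9, 0, 0, 0, -1], [0, -0.05, 1.1, 0, 0, 0, -1], [0, -0.05, 1.1, 0, 0, 0, -1], [0, -0.05, 1.1, 0, 0, 0, -1]],
  ],
)

```text
time_s: 47.02
position: [0.5845, 0.0617, 0.1469]
tcp_rot: [[0.977, -0.213, 0.0], [-0.213, -0.977, -0.001], [0.0, 0.001, -1.0]]
force: [0.7, 0.0, -1.4]
opening: 0.655
grasp_force: 30.0
```

```bash
python3 plan.py
```

```text
t 47.02 p [0.5845 0.0617 0.1469] yaw -12.29 F [ 0.7  0.  -1.4] Mz [ 0.01  0.06 -0.03] op 0.655 g 30.0 j [-4.8 33.7 92.1 -0.1 54.1 97.5]
```

Call:
apply_moves(
  steps=[
    [[0, 0, 0, 0, 0, 0, 0.7], [0, 0, 0, 0, 0, 0, 0.7], [0, 0, 0, 0, 0, 0, 0.7], [0, 0, -3.2, 0, 0, 0, 0.7], [0, 0, -3.2, 0, 0, 0, -0.54], [0, 0, -3.2, 0, 0, 0, -0.54], [0, 0, -3.2, 0, 0, 0, -0.54], [0, 0, -3.2, 0, 0, 0, -0.54], [0, 0, -3.2, 0, 0, 0, -0.54], [0, 0, -2.5, 0, 0, 0, -0.54], [0, 0, -1.8, 0, 0, 0, -0.54], [0, 0, -1.0, 0, 0, 0, -0.54], [0, 0, -0.4, 0, 0, 0, -0.54], [0, 0, 0.1, 0, 0, 0, -0.54], [0, 0, 0.6, 0, 0, 0, -0.54], [0, 0, 1.1, 0, 0, 0, -0.54], [0, 0, 1.5, 0, 0, 0, -0.54], [0, 0, 2.0, 0, 0, 0, -0.54], [0, 0, 2.0, 0, 0, 0, -0.54], [0, 0, 2.0, 0, 0, 0, -0.54]],
  ],
)

```text
time_s: 49.52
position: [0.5864, 0.0617, 0.1294]
tcp_rot: [[0.977, -0.213, 0.005], [-0.213, -0.977, -0.002], [0.005, 0.0, -1.0]]
force: [-0.8, 0.7, 13.8]
opening: 0.23
grasp_force: 7.0
```

```bash
python3 plan.py .585,-.1,.2,-12.3
```

```text
t 49.52 p [0.5864 0.0617 0.1294] yaw -12.29 F [-0.8  0.7 13.8] Mz [ 0.15  0.28 -0.  ] op 0.23 g 7.0 j [-4.8 35.2 92.8 -0.1 51.8 97.5]
move [3.35, 15.83, -7.04] [0.0, -0.3, 0.0] rows>= 3
```

Call:
apply_moves(
  steps=[
    [[0, 0, -2, 0, 0, 0, -0.54], [0, 0, -7, 0, 0, 0, 0], [0, 16, -7, 0, 0, 0, 0.7], [0, 22, -7, 0, 0, 0, 0.7], [0, 22, -7, 0, 0, 0, 0.7], [0, 22, -7, 0, 0, 0, 0.7], [0, 22, -7, 0, 0, 0, 0.7]],
  ],
)

```text
time_s: 50.4
position: [0.5372, -0.1557, 0.1968]
tcp_rot: [[0.976, -0.217, -0.0], [-0.217, -0.976, -0.002], [0.0, 0.002, -1.0]]
force: [-0.2, -0.1, 0.2]
opening: 0.808
grasp_force: 0.0
```

```bash
python3 mag.py 8 2>/dev/null; python3 plan.py .5684,-.3655,.1,77.7
```

```text
orange [[0.5538, 0.0685, 0.134], [0.6159, 0.0544, 0.134]] mid [0.5849 0.0614 0.134 ]
disc []
top@.0104 [ 0.5686 -0.365 ] [16. 16.] [[0.5686, -0.3653, 0.0104]]
lid [(321.0553278688525, 185.22199453551912, 19.0, 16.0)] [(329.8573185731857, 185.7392373923739, 10.0, 18.0)] (array([0.58223285, 0.06059535, 0.12331496]), np.float64(0.0019227648732349357))
t 50.5 p [ 0.5373 -0.1529  0.1967] yaw -12.34 F [-0.2 -0.5  0.3] Mz [ 0.05  0.03 -0.01] op 0.839 g 0.0 j [-27.3  27.8  93.9  -0.   58.3  75. ]
move [7.59, 20.1, 9.68] [-0.0, 0.1, -90.0] rows>= 9
```

Run:
```python
import cv2,numpy as np
c=lambda n,x,y,w,h:cv2.resize(cv2.imread(f"pics/{n}.png")[y:y+h,x:x+w],(400,300),interpolation=2)
cv2.imwrite("pics/z8.png",np.vstack([np.hstack([c("t6",302,168,40,30),c("t8",302,168,40,30)]),np.hstack([c("s6",305,165,60,45),c("s8",305,165,60,45)])]))
```

```text
(no output)
```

View pics/z8.png

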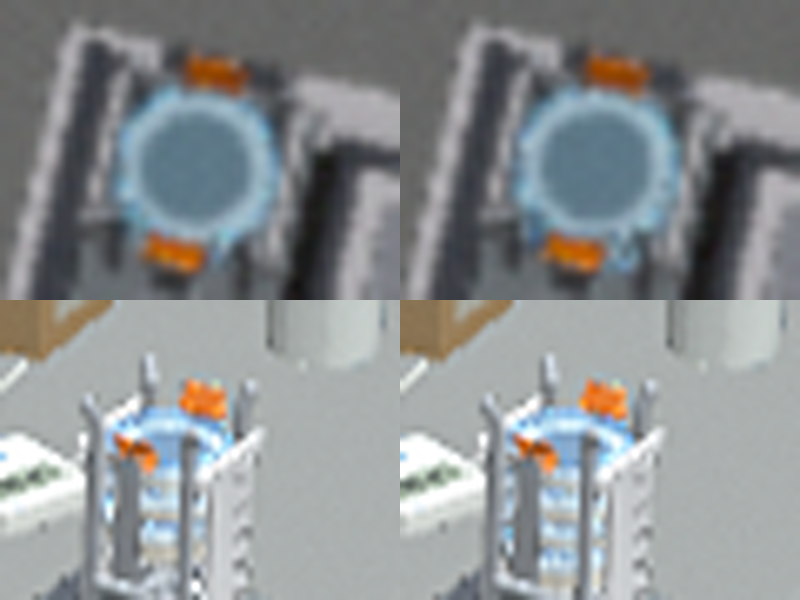

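Same look for 3 and 4 dishes: lid under both latches (crop 600,165), with four rims stacked. The apparent shift comes from the lower dishes' edges. Now the last dish.

Call:
apply_moves(
  steps=[
    [[7.6, 20.1, 2, 0, 0, -90, 0.7], [7.6, 20.1, 5, 0, 0, -90, 0.7], [7.6, 20.1, 9.65, 0, 0, -90, 0.7], [7.6, 20.1, 9.65, 0, 0, -90, 0.7], [7.6, 20.1, 9.65, 0, 0, -90, 0.7], [7.6, 20.1, 9.65, 0, 0, -90, 0.7], [7.6, 20.1, 9.65, 0, 0, -90, 0.7], [7.6, 20.1, 9.65, 0, 0, -90, 0.7], [7.6, 20.1, 9.65, 0, 0, -90, 0.7], [7.6, 20.1, 9.65, 0, 0, -90, 0.7], [7.6, 20.1, 9.65, 0, 0, -90, 0.7]],
  ],
)

```text
time_s: 51.88
position: [0.5696, -0.3647, 0.1008]
tcp_rot: [[0.212, 0.977, -0.0], [0.977, -0.212, -0.001], [-0.001, -0.0, -1.0]]
force: [-0.1, 0.1, -0.2]
opening: 0.852
grasp_force: 0.0
```

```bash
python3 plan.py .5685,-.3655,.014,77.7
```

```text
t 51.88 p [ 0.5696 -0.3647  0.1008] yaw 77.73 F [-0.1  0.1 -0.2] Mz [-0.06 -0.06 -0.01] op 0.852 g 0.0 j [-42.1  43.   80.   -0.1  56.9 -29.8]
move [-0.09, -0.09, 8.68] [-0.0, 0.1, 0.0] rows>= 2
```

Call:
apply_moves(
  steps=[
    [[-0.1, -0.1, 4.5, 0, 0, 0, 0.7], [-0.1, -0.1, 8.65, 0, 0, 0, 0.7], [-0.1, -0.1, 8.65, 0, 0, 0, 0.7], [-0.1, -0.1, 8.65, 0, 0, 0, -1], [-0.1, -0.1, 8.65, 0, 0, 0, -1], [-0.1, -0.1, 8.65, 0, 0, 0, -1], [-0.1, -0.1, 8.65, 0, 0, 0, -1], [-0.1, -0.1, 8.65, 0, 0, 0, 0.7], [-0.1, -0.1, 8.65, 0, 0, 0, 0.7], [-0.1, -0.1, 8.65, 0, 0, 0, 0.7], [-0.1, -0.1, 8.65, 0, 0, 90, 0.7], [-0.1, -0.1, 8.65, 0, 0, 90, 0.7], [-0.1, -0.1, 8.65, 0, 0, 90, 0.7], [-0.1, -0.1, 8.65, 0, 0, 90, 0.7], [-0.1, -0.1, 8.65, 0, 0, 90, 0.7], [-0.1, -0.1, 8.65, 0, 0, 90, 0.7], [-0.1, -0.1, 8.65, 0, 0, 90, 0.7], [-0.1, -0.1, 8.65, 0, 0, 90, 0.7], [-0.1, -0.1, 8.65, 0, 0, 90, 0.7], [-0.1, -0.1, 8.65, 0, 0, 90, 0.7]],
  ],
)

```text
time_s: 54.38
position: [0.5678, -0.3668, 0.0144]
tcp_rot: [[0.977, -0.212, -0.0], [-0.212, -0.977, -0.001], [0.0, 0.001, -1.0]]
force: [0.3, -0.1, 0.1]
opening: 0.848
grasp_force: 0.0
```

Call:
apply_moves(
  steps=[
    [[0, 0, 0, 0, 0, 0, -1], [0, 0, 0, 0, 0, 0, -1], [0, 0, 0, 0, 0, 0, -1], [0, 0, 0, 0, 0, 0, -1], [0, 0, 0, 0, 0, 0, -1]],
  ],
)

```text
time_s: 55.0
position: [0.5678, -0.3667, 0.0144]
tcp_rot: [[0.977, -0.213, -0.0], [-0.213, -0.977, -0.001], [0.0, 0.001, -1.0]]
force: [-0.5, 0.2, 0.9]
opening: 0.657
grasp_force: 30.0
```

```bash
python3 plan.py .5843,.0617,.16,-12.3
```

```text
t 55.0 p [ 0.5678 -0.3667  0.0144] yaw -12.29 F [-0.5  0.2  0.9] Mz [ 0.1   0.02 -0.  ] op 0.657 g 30.0 j [-42.3  49.8  81.7  -0.1  48.4  60.1]
move [-7.5, -42.19, -14.61] [0.1, -0.0, 0.0] rows>= 8
```

Call:
apply_moves(
  steps=[
    [[0, 0, -6, 0, 0, 0, -1], [0, 0, -12, 0, 0, 0, -1], [-7.5, -42.2, -17.6, 0, 0, 0, -1], [-7.5, -42.2, -17.6, 0, 0, 0, -1], [-7.5, -42.2, -17.6, 0, 0, 0, -1], [-7.5, -42.2, -17.6, 0, 0, 0, -1], [-7.5, -42.2, -17.6, 0, 0, 0, -1], [-7.5, -42.2, -17.6, 0, 0, 0, -1], [-7.5, -42.2, -17.6, 0, 0, 0, -1], [-7.5, -42.2, -17.6, 0, 0, 0, -1], [-7.5, -42.2, -17.6, 0, 0, 0, -1], [-7.5, -42.2, -17.6, 0, 0, 0, -1], [-7.5, -42.2, -17.6, 0, 0, 0, -1], [-7.5, -42.2, -16, 0, 0, 0, -1], [-7.5, -42.2, -15, 0, 0, 0, -1], [-7.5, -42.2, -14.4, 0, 0, 0, -1], [-7.5, -42.2, -14.4, 0, 0, 0, -1], [-7.5, -42.2, -14.4, 0, 0, 0, -1]],
  ],
)

```text
time_s: 57.25
position: [0.5847, 0.0618, 0.158]
tcp_rot: [[0.977, -0.213, 0.0], [-0.213, -0.977, -0.001], [0.001, 0.001, -1.0]]
force: [0.0, 0.1, -1.2]
opening: 0.657
grasp_force: 30.0
```

```bash
python3 plan.py .5843,.0617,.1465,-12.3
```

```text
t 57.25 p [0.5847 0.0618 0.158 ] yaw -12.29 F [ 0.   0.1 -1.2] Mz [ 0.06 -0.04 -0.02] op 0.657 g 30.0 j [-4.8 32.8 91.6 -0.1 55.5 97.5]
move [-0.04, 0.02, 1.15] [0.1, -0.0, 0.0] rows>= 1
```

Call:
apply_moves(
  steps=[
    [[0, 0, 0.3, 0, 0, 0, -1], [0, 0, 0.6, 0, 0, 0, -1], [0, 0, 0.9, 0, 0, 0, -1], [0, 0, 1.1, 0, 0, 0, -1], [0, 0, 1.1, 0, 0, 0, -1], [0, 0, 1.1, 0, 0, 0, -1]],
  ],
)

```text
time_s: 58.0
position: [0.5845, 0.0617, 0.1469]
tcp_rot: [[0.977, -0.213, 0.0], [-0.213, -0.977, -0.001], [0.0, 0.001, -1.0]]
force: [-0.8, -0.7, 0.4]
opening: 0.655
grasp_force: 30.0
```

```bash
python3 plan.py
```

```text
t 58.0 p [0.5845 0.0617 0.1469] yaw -12.29 F [-0.8 -0.7  0.4] Mz [0.09 0.02 0.03] op 0.655 g 30.0 j [-4.8 33.7 92.1 -0.1 54.1 97.5]
```

Call:
apply_moves(
  steps=[
    [[0, 0, 0, 0, 0, 0, 0.7], [0, 0, 0, 0, 0, 0, 0.7], [0, 0, 0, 0, 0, 0, 0.7], [0, 0, -3.2, 0, 0, 0, 0.7], [0, 0, -3.2, 0, 0, 0, -0.54], [0, 0, -3.2, 0, 0, 0, -0.54], [0, 0, -3.2, 0, 0, 0, -0.54], [0, 0, -3.2, 0, 0, 0, -0.54], [0, 0, -3.2, 0, 0, 0, -0.54], [0, 0, -2.5, 0, 0, 0, -0.54], [0, 0, -1.8, 0, 0, 0, -0.54], [0, 0, -1.0, 0, 0, 0, -0.54], [0, 0, -0.4, 0, 0, 0, -0.54], [0, 0, 0.1, 0, 0, 0, -0.54], [0, 0, 0.6, 0, 0, 0, -0.54], [0, 0, 1.1, 0, 0, 0, -0.54], [0, 0, 1.5, 0, 0, 0, -0.54], [0, 0, 2.1, 0, 0, 0, -0.54], [0, 0, 2.1, 0, 0, 0, -0.54], [0, 0, 2.1, 0, 0, 0, -0.54]],
  ],
)

```text
time_s: 60.5
position: [0.5872, 0.0616, 0.1317]
tcp_rot: [[0.977, -0.213, 0.008], [-0.212, -0.977, -0.002], [0.008, 0.001, -1.0]]
force: [-6.7, -0.3, 31.5]
opening: 0.227
grasp_force: 15.7
```

```bash
python3 plan.py .585,-.1,.2,-12.3
```

```text
t 60.5 p [0.5872 0.0616 0.1317] yaw -12.27 F [-6.7 -0.3 31.5] Mz [ 0.08  1.15 -0.05] op 0.227 g 15.7 j [-4.8 35.  92.7 -0.1 51.9 97.5]
move [3.28, 15.84, -6.79] [0.0, -0.5, 0.0] rows>= 3
```

Call:
apply_moves(
  steps=[
    [[0, 0, -2, 0, 0, 0, -0.54], [0, 0, -7, 0, 0, 0, 0], [0, 14, -7, 0, 0, 0, 1], [0, 14, -7, 0, 0, 0, 1], [0, 14, -7, 0, 0, 0, 1], [0, 14, -7, 0, 0, 0, 1]],
  ],
)

```text
time_s: 61.25
position: [0.5544, -0.0757, 0.1957]
tcp_rot: [[0.977, -0.215, -0.0], [-0.215, -0.977, -0.001], [-0.0, 0.001, -1.0]]
force: [-0.0, -0.7, 0.1]
opening: 0.713
grasp_force: 0.0
```

```bash
python3 mag.py 9 2>/dev/null; python3 plan.py .5549,-.0766,.2,-3.6;python3 - <<'E'
import cv2,numpy as np
c=lambda n,x,y,w,h:cv2.resize(cv2.imread(f"pics/{n}.png")[y:y+h,x:x+w],(400,300),interpolation=2)
cv2.imwrite("pics/z9.png",np.hstack([c("t9",302,168,40,30),c("s9",305,165,60,45)]))
E
```

```text
orange [[0.5538, 0.0679, 0.134], [0.6158, 0.0544, 0.134]] mid [0.5848 0.0612 0.134 ]
disc []
lid [(321.15275080906144, 185.37540453074433, 17.582151412963867, 17.994230270385742)] [(329.4475138121547, 187.23388581952116, 14.782096862792969, 16.9412784576416)] (array([0.58236965, 0.06097304, 0.11820377]), np.float64(0.00036632547215214196))
t 61.35 p [ 0.5546 -0.0739  0.1957] yaw -12.27 F [ 0.4 -0.1 -0. ] Mz [ 0.1   0.02 -0.05] op 0.803 g 0.0 j [-19.   28.   93.8  -0.   58.2  83.3]
move [0.08, 0.26, -0.43] [0.0, 0.0, -8.7] rows>= 1
```

View pics/z9.png

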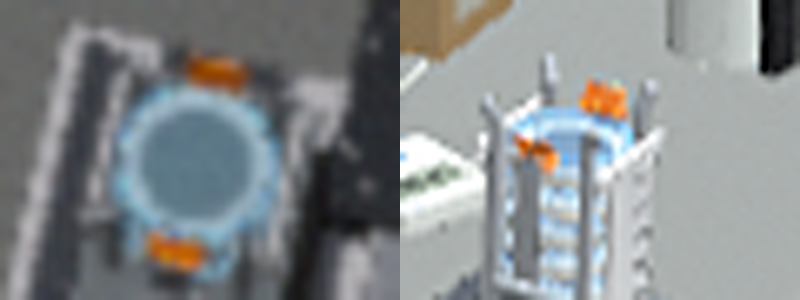

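Run:
```python
import cv2,numpy as np
g=lambda n:cv2.cvtColor(cv2.imread(f"pics/{n}.png"),cv2.COLOR_BGR2GRAY).astype(np.float32)
def shift(n,a,b,x,y,w,h):
    A=cv2.resize(g(a)[y-3:y+h+3,x-3:x+w+3],None,fx=8,fy=8,interpolation=2);B=cv2.resize(g(b)[y:y+h,x:x+w],None,fx=8,fy=8,interpolation=2)
    r=cv2.matchTemplate(A,B,cv2.TM_CCOEFF_NORMED);_,v,_,l=cv2.minMaxLoc(r);print(n,a,b,"shift of b vs a",3-l[0]/8,3-l[1]/8,round(v,3))
for a,b in(("s4","s6"),("s6","s8"),("s8","s9"),("s4","s9")):
    shift("lid",a,b,325,182,9,9)
    shift("near latch",a,b,321,184,7,7); shift("far latch",a,b,330,175,10,8); shift("post", a,b,316,177,4,12)
```

```text
lid s4 s6 shift of b vs a 0.0 0.0 0.987
near latch s4 s6 shift of b vs a 0.125 0.0 0.987
far latch s4 s6 shift of b vs a 0.0 0.125 0.892
post s4 s6 shift of b vs a 0.0 0.0 0.989
lid s6 s8 shift of b vs a -0.125 0.0 0.974
near latch s6 s8 shift of b vs a 0.0 0.0 0.971
far latch s6 s8 shift of b vs a 0.5 0.0 0.829
post s6 s8 shift of b vs a 0.0 0.0 0.989
lid s8 s9 shift of b vs a 0.0 -0.125 0.947
near latch s8 s9 shift of b vs a 0.0 0.0 0.975
far latch s8 s9 shift of b vs a 0.0 0.125 0.947
post s8 s9 shift of b vs a 0.0 0.0 0.99
lid s4 s9 shift of b vs a 0.0 -0.125 0.944
near latch s4 s9 shift of b vs a 0.0 0.0 0.966
far latch s4 s9 shift of b vs a 0.625 0.125 0.736
post s4 s9 shift of b vs a 0.0 0.0 0.989
```

Lid 5 sits within 0.3 mm of where the earlier latched lids sat (no shift in the scene view), so all five are latched. Loosening the vise.

Call:
apply_moves(
  steps=[
    [[0.1, 0.3, 0, 0, 0, -6.9, 1], [0.1, 0.3, 5, 0, 0, -6.9, 1], [0.1, 0.3, 10.8, 0, 0, -6.9, 1], [0.1, 0.3, 10.8, 0, 0, -6.9, 1], [0.1, 0.3, 10.8, 0, 0, -6.9, 1], [0.1, 0.3, 10.8, 0, 0, -6.9, -1], [0.1, 0.3, 10.8, 0, 0, -6.9, -1], [0.1, 0.3, 10.8, 0, 0, -6.9, -1], [0.1, 0.3, 10.8, 0, 0, -6.9, -1], [0.1, 0.3, 10.8, 0, 0, -6.9, -1], [0.1, 0.3, 10.8, 0, 0, -6.9, -1], [0.1, 0.3, 10.8, 0, 0, -6.9, -1], [0.1, 0.3, 10.8, 0, 0, -6.9, -1], [0.1, 0.3, 10.8, 0, 0, -6.9, -1], [0.1, 0.3, 10.8, 0, 0, -6.9, -1], [0.1, 0.3, 10.8, 0, 0, -6.9, -1]],
  ],
)

```text
time_s: 63.35
position: [0.555, -0.0769, 0.0879]
tcp_rot: [[0.995, -0.095, -0.0], [-0.095, -0.995, 0.001], [-0.0, -0.001, -1.0]]
force: [0.9, 5.3, -0.3]
opening: 0.146
grasp_force: 30.0
```

```bash
python3 plan.py
```

```text
t 63.35 p [ 0.555  -0.0769  0.0879] yaw -5.44 F [ 0.9  5.3 -0.3] Mz [ 0.88 -0.21 -0.01] op 0.146 g 30.0 j [-19.3  37.3  98.2   0.1  44.5  76.1]
```

Call:
apply_moves(
  steps=[
    [[0, -0.1, 0, 0, 0, -10, -1], [0, -0.1, 0, 0, 0, -20, -1], [0, -0.1, 0, 0, 0, -30, -1], [0, -0.1, 0, 0, 0, -40, -1], [0, -0.1, 0, 0, 0, -50, -1], [0, -0.1, 0, 0, 0, -60, -1], [0, -0.1, 0, 0, 0, -70, -1], [0, -0.1, 0, 0, 0, -80, -1], [0, -0.1, 0, 0, 0, -90, -1], [0, -0.1, 0, 0, 0, -100, -1], [0, -0.1, 0, 0, 0, -110, -1], [0, -0.1, 0, 0, 0, -120, -1], [0, -0.1, 0, 0, 0, -130, -1], [0, -0.1, 0, 0, 0, -130, -1], [0, -0.1, 0, 0, 0, -130, 1], [0, -0.1, 0, 0, 0, -130, 1], [0, -0.1, 0, 0, 0, -130, 1], [0, -0.1, 0, 0, 0, -130, 1], [0, -0.1, -6, 0, 0, -130, 1], [0, -0.1, -12, 0, 0, -130, 1]],
  ],
)

```text
time_s: 65.85
position: [0.5545, -0.0771, 0.2083]
tcp_rot: [[-0.568, 0.823, -0.003], [0.823, 0.568, -0.001], [0.001, -0.003, -1.0]]
force: [1.4, 0.0, -0.1]
opening: 0.748
grasp_force: 0.0
```

```bash
python3 plan.py .5845,.0615,.22,-12.3;python3 mag.py 10 2>/dev/null
python3 - <<'E'
import cv2,numpy as np
T=cv2.imread("pics/t10.png")
cv2.imwrite("pics/z10.png",cv2.resize(T[150:240,215:380],(800,436),interpolation=2))
E
```

```text
t 65.85 p [ 0.5545 -0.0771  0.2083] yaw 124.58 F [ 1.4  0.  -0.1] Mz [ 0.06 -0.16  0.01] op 0.748 g 0.0 j [-19.3  27.1  93.   -0.1  60.1 -53.8]
move [9.71, 10.33, -1.18] [-0.1, 0.1, 136.9] rows>= 13
orange [[0.5538, 0.0679, 0.134], [0.616, 0.0547, 0.134]] mid [0.5849 0.0613 0.134 ]
disc []
lid [(321.06407766990293, 185.4368932038835, 17.582151412963867, 17.994230270385742)] [(329.8168498168498, 185.7094017094017, 10.0, 18.0)] (array([0.58141266, 0.06052087, 0.12380205]), np.float64(0.002010825885029136))
```

View pics/z10.png

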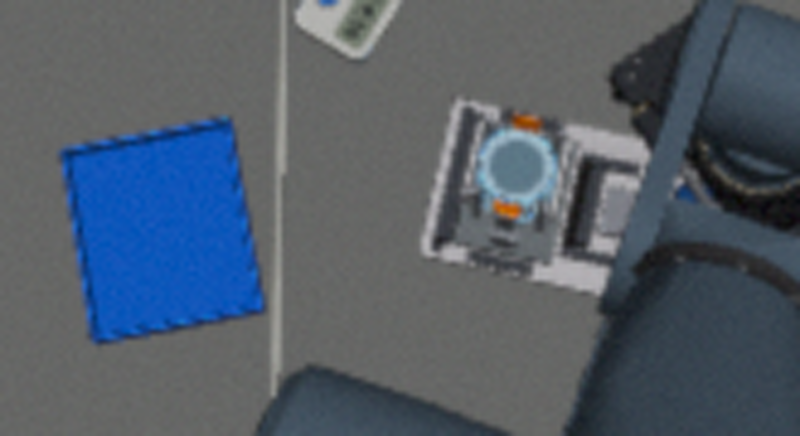

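Jaw visibly open, vise loose. Tray corners at crop (62,150), (230,118), (265,310) and (97,342).

Call:
apply_moves(
  steps=[
    [[9.7, 10.3, -1.2, 0, 0, 136.9, 1], [9.7, 10.3, -1.2, 0, 0, 136.9, 1], [9.7, 10.3, -1.2, 0, 0, 136.9, 1], [9.7, 10.3, -1.2, 0, 0, 136.9, 1], [9.7, 10.3, -1.2, 0, 0, 136.9, 1], [9.7, 10.3, -1.2, 0, 0, 136.9, 1], [9.7, 10.3, -1.2, 0, 0, 136.9, 1], [9.7, 10.3, -1.2, 0, 0, 136.9, 1], [9.7, 10.3, -1.2, 0, 0, 136.9, 1], [9.7, 10.3, -1.2, 0, 0, 136.9, 1], [9.7, 10.3, -1.2, 0, 0, 136.9, 1], [9.7, 10.3, -1.2, 0, 0, 136.9, 1], [9.7, 10.3, -1.2, 0, 0, 136.9, 1], [9.7, 10.3, -1.2, 0, 0, 136.9, 1], [9.7, 10.3, -1.2, 0, 0, 136.9, 1], [9.7, 10.3, -1.2, 0, 0, 136.9, 1]],
  ],
)

```text
time_s: 67.95
position: [0.5847, 0.0612, 0.2197]
tcp_rot: [[0.977, -0.212, -0.0], [-0.212, -0.977, -0.001], [0.0, 0.001, -1.0]]
force: [1.3, 0.1, 0.2]
opening: 0.999
grasp_force: 0.0
```

```bash
python3 plan.py .5845,.0615,.1,-12.3
python3 - <<'E'
from h import *
T=cv2.imread("pics/t10.png");S=cv2.imread("pics/s10.png")
for n,I,r in(("top",T,(220,165,280,230)),("scene",S,(200,180,320,240))):
    for c in blobs(I,(105,150,60),(125,255,255),150,9000,r):
        q=cv2.approxPolyDP(cv2.convexHull(c),3,True)[:,0]; print(n,cv2.contourArea(c),q.tolist())
c=[onz("top",p,.022)[:2] for p in((62/4.848+215,150/4.848+150),(230/4.848+215,118/4.848+150),(265/4.848+215,310/4.848+150),(97/4.848+215,342/4.848+150))]
print(np.round(c,4),np.mean(c,0)); print("rim corners in scene, z=.022:",[proj("scene",[*p,.022]).round(1) for p in c])
E
```

```text
t 67.95 p [0.5847 0.0612 0.2197] yaw -12.22 F [1.3 0.1 0.2] Mz [ 0.03  0.06 -0.05] op 0.999 g 0.0 j [-4.9 28.3 88.4 -0.1 63.3 97.4]
move [-0.02, -0.04, 11.97] [0.1, -0.0, 0.1] rows>= 2
top 1370.0 [[262, 175], [268, 213], [235, 220], [228, 181]]
scene 236.0 [[271, 196], [271, 200], [246, 204], [231, 198], [234, 193]]
[[0.6137 0.4032]
 [0.6394 0.2768]
 [0.4932 0.2466]
 [0.4683 0.3712]] [0.55366139 0.32444369]
rim corners in scene, z=.022: [array([233.9, 193. ]), array([271.9, 195.8]), array([261.6, 218. ]), array([221.1, 214.7])]
```

Rim height is confirmed: the scene corners (234,193) and (271,196) match z = 22 mm. Now I grip the magazine.

Call:
apply_moves(
  steps=[
    [[0, 0, 4, 0, 0, 0, 1], [0, 0, 8, 0, 0, 0, 1], [0, 0, 11.9, 0, 0, 0, 1], [0, 0, 11.9, 0, 0, 0, 1], [0, 0, 11.9, 0, 0, 0, -1], [0, 0, 11.9, 0, 0, 0, -1], [0, 0, 11.9, 0, 0, 0, -1], [0, 0, 11.9, 0, 0, 0, -1], [0, 0, 11.9, 0, 0, 0, -1], [0, 0, 11.9, 0, 0, 0, -1]],
  ],
)

```text
time_s: 69.2
position: [0.5861, 0.0616, 0.1027]
tcp_rot: [[0.977, -0.213, 0.004], [-0.213, -0.977, -0.001], [0.004, 0.0, -1.0]]
force: [1.1, 2.6, 5.0]
opening: 0.775
grasp_force: 30.0
```

Call:
apply_moves(
  steps=[
    [[0, 0, -0.7, 0, 0, 0, -1], [0, 0, -1.4, 0, 0, 0, -1], [0, 0, -2.0, 0, 0, 0, -1], [0, 0, -2.0, 0, 0, 0, -1]],
  ],
)

```text
time_s: 69.7
position: [0.5845, 0.061, 0.1209]
tcp_rot: [[0.977, -0.213, -0.0], [-0.213, -0.977, -0.001], [-0.0, 0.002, -1.0]]
force: [1.2, -0.0, -8.9]
opening: 0.774
grasp_force: 30.0
```

```bash
python3 plan.py .554,.326,.16,11.7
```

```text
t 69.7 p [0.5845 0.061  0.1209] yaw -12.3 F [ 1.2 -0.  -8.9] Mz [ 0.04 -0.02  0.03] op 0.774 g 30.0 j [-4.9 35.9 93.1 -0.1 51.  97.5]
move [-8.62, -25.24, -3.95] [0.1, 0.0, -24.0] rows>= 5
```

Call:
apply_moves(
  steps=[
    [[0, 0, -2, 0, 0, 0, -1], [0, 0, -4, 0, 0, 0, -1], [-1, -3, -4, 0, 0, -3, -1], [-2.2, -6.3, -4, 0, 0, -6, -1], [-3.4, -10, -4, 0, 0, -10, -1], [-4.6, -13.5, -4, 0, 0, -13, -1], [-5.8, -17, -4, 0, 0, -16, -1], [-7, -20.5, -4, 0, 0, -19, -1], [-8, -23.5, -4, 0, 0, -22, -1], [-8.6, -25.2, -4, 0, 0, -24, -1], [-8.6, -25.2, -4, 0, 0, -24, -1], [-8.6, -25.2, -4, 0, 0, -24, -1]],
  ],
)

```text
time_s: 71.2
position: [0.5542, 0.3244, 0.1601]
tcp_rot: [[0.979, 0.202, -0.001], [0.202, -0.979, -0.003], [-0.002, 0.003, -1.0]]
force: [-1.1, 0.1, -8.9]
opening: 0.775
grasp_force: 30.0
```

```bash
python3 plan.py .554,.326,.1,11.7
```

```text
t 71.2 p [0.5542 0.3244 0.1601] yaw 11.67 F [-1.1  0.1 -8.9] Mz [ 0.   -0.01  0.06] op 0.775 g 30.0 j [20.5 36.4 83.2 -0.2 60.5 98.9]
move [0.03, -0.18, 6.01] [0.2, 0.1, -0.0] rows>= 1
```

Call:
apply_moves(
  steps=[
    [[0, -0.1, 2, 0, 0, 0, -1], [0, -0.1, 4, 0, 0, 0, -1], [0, -0.1, 5, 0, 0, 0, -1], [0, -0.1, 5.8, 0, 0, 0, -1], [0, -0.1, 6.2, 0, 0, 0, -1], [0, -0.1, 6.2, 0, 0, 0, -1]],
  ],
)

```text
time_s: 71.95
position: [0.5543, 0.3265, 0.0986]
tcp_rot: [[0.979, 0.203, 0.0], [0.203, -0.979, -0.001], [-0.0, 0.001, -1.0]]
force: [-0.4, 0.8, -8.7]
opening: 0.769
grasp_force: 30.0
```

```bash
python3 plan.py
```

```text
t 71.95 p [0.5543 0.3265 0.0986] yaw 11.7 F [-0.4  0.8 -8.7] Mz [-0.01  0.02 -0.01] op 0.769 g 30.0 j [20.6 41.1 85.3 -0.1 53.6 99. ]
```

Still hanging; lower in 1.5 mm steps.

Call:
apply_moves(
  steps=[
    [[0, 0, 0.15, 0, 0, 0, -1], [0, 0, 0.3, 0, 0, 0, -1], [0, 0, 0.4, 0, 0, 0, -1], [0, 0, 0.4, 0, 0, 0, -1]],
  ],
)

```text
time_s: 72.45
position: [0.5542, 0.3266, 0.0948]
tcp_rot: [[0.979, 0.203, 0.0], [0.203, -0.979, -0.001], [-0.0, 0.001, -1.0]]
force: [-1.4, -0.2, -6.8]
opening: 0.773
grasp_force: 30.0
```

```bash
python3 plan.py
```

```text
t 72.45 p [0.5542 0.3266 0.0948] yaw 11.71 F [-1.4 -0.2 -6.8] Mz [-0.02  0.13  0.03] op 0.773 g 30.0 j [20.6 41.4 85.5 -0.1 53.2 99. ]
```

Call:
apply_moves(
  steps=[
    [[0, 0, 0.1, 0, 0, 0, -1], [0, 0, 0.15, 0, 0, 0, -1], [0, 0, 0.15, 0, 0, 0, -1]],
  ],
)

```text
time_s: 72.82
position: [0.554, 0.3266, 0.0947]
tcp_rot: [[0.979, 0.203, 0.0], [0.203, -0.979, -0.001], [0.0, 0.001, -1.0]]
force: [-4.4, -1.4, 5.3]
opening: 0.767
grasp_force: 30.0
```

```bash
python3 plan.py
```

```text
t 72.83 p [0.554  0.3266 0.0947] yaw 11.72 F [-4.4 -1.4  5.3] Mz [-0.39  0.63 -0.04] op 0.767 g 30.0 j [20.6 41.4 85.5 -0.1 53.1 99. ]
```

Call:
apply_moves(
  steps=[
    [[0, 0, 0, 0, 0, 0, 1], [0, 0, 0, 0, 0, 0, 1], [0, 0, 0, 0, 0, 0, 1], [0, 0, 0, 0, 0, 0, 1], [0, 0, 0, 0, 0, 0, 1], [0, 0, -4, 0, 0, 0, 1], [0, 0, -9, 0, 0, 0, 1], [0, 0, -14, 0, 0, 0, 1], [-2, 25, -14, 0, 0, 0, 1], [-2, 25, -14, 0, 0, 0, 1], [-2, 25, -14, 0, 0, 0, 1], [-2, 25, -14, 0, 0, 0, 1], [-2, 25, -14, 0, 0, 0, 1], [-2, 25, -14, 0, 0, 0, 1]],
  ],
)

```text
time_s: 74.58
position: [0.5851, 0.078, 0.2332]
tcp_rot: [[0.979, 0.202, -0.001], [0.202, -0.979, -0.001], [-0.001, 0.001, -1.0]]
force: [-0.3, 0.6, 0.2]
opening: 1.0
grasp_force: 0.0
```

```bash
python3 - <<'E'
from h import *
T=bot.capture("top");S=bot.capture("scene");cv2.imwrite("pics/t11.png",T);cv2.imwrite("pics/s11.png",S)
a=cv2.resize(T[150:240,215:335],(533,400),interpolation=2);b=cv2.resize(S[150:240,205:265],(267,400),interpolation=2)
cv2.imwrite("pics/z11.png",np.hstack([a,b]))
o=[]
for c in blobs(T,(5,150,120),(20,255,255),3,200,(225,160,285,230)):
    m=cv2.moments(c);o.append(onz("top",(m["m10"]/m["m00"],m["m01"]/m["m00"]),.126))
print(np.round(o,4),np.mean(o,0))
E
python3 plan.py
```

```text
[[0.521  0.3186 0.126 ]
 [0.5833 0.3316 0.126 ]] [0.55213358 0.32510045 0.126     ]
t 74.67 p [0.5849 0.0793 0.2332] yaw 11.8 F [-0.   0.  -0.1] Mz [ 0.    0.02 -0.03] op 0.998 g 0.0 j [-3.1 27.6 87.2 -0.1 65.2 75.1]
```

View pics/z11.png

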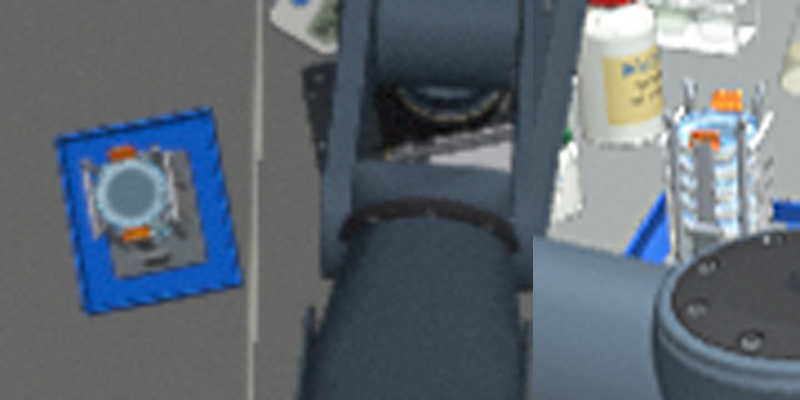

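The magazine stands upright in the middle of the tray (crop 145,200), with the lids under both latches. The gripper is clear of everything. Handing in.

```bash
python3 -c "from rig import bot; print(bot.hand_in())"
```

```text
the job is handed in; nothing more can be done
None
```

The job is handed in, with no verdict returned: all five dishes are latched in the magazine, the vise is loosened, and the magazine stands upright in the blue tray (about 75 s of the 210 s used).

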